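# Polishing canisters from the slanted rack to the divided crate

### The arm

A 6-joint arm with a two-finger parallel gripper is mounted at the origin on the work surface. World frame = base frame: x ahead of the robot, y to its left, z up, the work surface at z = 0. Lengths are in m, angles in rad, forces in N, time in s.
With the tool pointing down it reaches from about 0.275 to 0.85 m from the base axis. Payload 19 kg.
Tool frame: the origin (TCP) lies on the front face of the gripper's body, between the roots of the fingers; the fingertips stand 73 mm ahead of it and the grasp point (between the pads) lies 54 mm ahead of it; z points along the fingers, y is the direction in which the jaws open and shut (so a half turn about z gives the same grasp; the last joint's range is limited). The gripper opens to 85 mm and grips with 20 to 120 N. Pads are 22 mm wide; open, the fingers measure 114 mm over their backs; the gripper's body (76 mm by 85 mm) begins 54 mm behind the grasp point. The pads swing forward as they close: fully open they stand 13 mm farther back than shut.
Start: joints at [1.195, 0.15, 1.437, -0, 1.554, -0.134], TCP at [0.138, 0.558, 0.304] pointing down, gripper open.
Joint ranges: [-2.8, 2.8], [-0.68, 2.1], [0.12, 2.68], [-1.39, 4.53], [0.16, 2.79], [-2.81, 2.81]. Speed limits (rad/s): [1.89, 1.89, 2.22, 3.01, 3.01, 3.01].

### API

Orientations are given as a unit quaternion [w, x, y, z].
In Python, from cell import readout, imaging, ctrl gives the robot as it stands.
- The arm moves only by the tool jog_arm, never from a script. Its argument "commands" is text: rows parted by semicolons, each of 7 numbers parted by spaces: the shift along the world's x, y, z in cm, then the turn, a rotation vector about the world's x, y, z in degrees, then the closure, from -1 (fully open) to 1 (shut), so that 0 is half open. In form: x y z rx ry rz grip; .... A call has 1 to 5 rows; each row is the pose to reach, as a shift and turn from the pose commanded when the call began; what a row does not reach only later rows make up. A row lasts 1/10 s, in which the tool goes at most 50 mm and 8.59 degrees, less where a joint would pass 70% of its speed; a pose out of reach is approached as far as the arm can. A call with a gripper value outside its range is refused whole. The fingers move at their own pace and stop on an object; "newtons" is the grip in N (left out, the last holds). Time passes only in rows, so rows that repeat a pose let the fingers close. It gives the time, the measured TCP pose, the force and the opening at its end, in the units of the state.
- readout.read_state(): the state, without advancing time (a new reading comes with each control period).
- imaging.grab_frame(name): name is "scene" or "top" or "wrist"; returns the picture (480x640x3 uint8, red, green, blue); there is no depth.
- imaging.get_calibration(name): a dict with "K" (3x3 intrinsics, pixels), "R" (3x3) and "t" (3): a world point X has camera coordinates R X + t; the wrist camera has in their place "tool_from_camera" (4x4, takes a point from camera to tool coordinates, whose origin is the TCP and whose axes are the flange's). Camera axes: x right, y down, z forward; pixel columns grow to the right and rows downward; lengths in m; the calibration is good to about 2 mm. A picture is of the moment at which its call begins: read the wrist's pose just before it. get_calibration takes no time and is no camera call.
- ctrl.sign_off(): hands the job in, once; it reports no verdict.
The state is a dict: "t": time; "joint_pos": joint angles; "dq": joint speeds; "tau": joint torques, N m; "ee_pos": TCP position; "eef_rot": TCP orientation; "contact_force": force on the tool from outside, world axes, zero at the start; "moment": the same for the moment, N m; "gripper_width": finger opening in m.
Only numpy, scipy, OpenCV 4.12 (cv2) and the standard library are available. Lean on these libraries where they do the work, as an engineer would, in place of code of your own. Each camera call takes 0.05 s, during which the arm holds its last target.

### The job

Take the red-capped and the green-capped canister out of the slanted rack and stand each one upright, fully down, in the crate cell whose floor is marked with its own colour. Set them down and let go of them, do not drop them; leave the two white-capped canisters in their cells, and do not disturb the hammer or the water bottle.

Things in the scene. Friction and masses are not known exactly. Their poses are not given: they have to be found in the camera images.
- red_can_mid (a point): loose aluminium canister, 150 mm tall: body 52 mm diameter to 106 mm up, shoulder to 114 mm, then a red cap 36 mm diameter, 36 mm tall, to the top. 0.15 to 0.31 kg; label band in that colour. Starts leaning 30 degrees in either bay of the rack. Point: on its axis, half-way up (75 mm from underside); z along its axis to the cap
- green_can_mid (a point): loose aluminium canister, 150 mm tall: body 52 mm diameter to 106 mm up, shoulder to 114 mm, then a green cap 36 mm diameter, 36 mm tall, to the top. 0.15 to 0.31 kg; label band in that colour. Starts leaning 30 degrees in either bay of the rack. Point: on its axis, half-way up (75 mm from underside); z along its axis to the cap
- rack: fixed plywood rack, 125 mm deep (x), 190 wide (y), 97 tall, two bays side by side at y = +50 and -50 mm. Origin: centre of underside; z up. A canister there leans back on a sloped board, top towards the rack's -x (the robot's side at yaw 0), axis along (-0.5, 0, 0.866) in the rack's frame. The board reaches 85 mm up along the canister. Top and +x side are open
- rack_bays (a point): fixed point of the rack midway between the two bays, level with the bays' sloped floors: the centre of a canister's underside rests 50 mm to either side of it along y (axes as the rack's). Guide walls, 45 mm high along the canister's axis, stand 2 to 8 mm clear of it on either side (y): draw it out along its own axis by 50 mm to clear them
- crate: fixed wooden crate, 154 x 154 mm outside, 60 mm tall, 6 mm walls, floor and cross dividers (full height), with 2 x 2 open cells 68 mm square, whose centres lie at x, y = +-37 mm. Origin: centre of its underside; x, y along its walls, z up
- red_pad_mid (a point): red mark, 64 mm square, 1 mm thick, on the floor of one crate cell (which one varies); colour only, things rest on the crate floor. Point: centre of that cell at the height of the crate floor, where a canister's underside rests; x, y along the crate's walls, z up
- green_pad_mid (a point): green mark, 64 mm square, 1 mm thick, on the floor of one crate cell (which one varies); colour only, things rest on the crate floor. Point: centre of that cell at the height of the crate floor, where a canister's underside rests; x, y along the crate's walls, z up
- stock_a_mid (a point): loose aluminium canister, 150 mm tall: body 52 mm diameter to 106 mm up, shoulder to 114 mm, then a white cap 36 mm diameter, 36 mm tall, to the top. White label band. It already stands upright in a crate cell (which one varies). Point: half-way up its axis (75 mm).
- stock_b_mid (a point): loose aluminium canister, 150 mm tall: body 52 mm diameter to 106 mm up, shoulder to 114 mm, then a white cap 36 mm diameter, 36 mm tall, to the top. White label band. It already stands upright in a crate cell (which one varies). Point: half-way up its axis (75 mm).
- hammer: bystander: hammer lying flat on the bench beyond the work, about 300 mm long, its length along its x; origin near its middle, on the bench
- water_bottle: bystander: clear water bottle with a blue cap and label, 64 mm diameter, 200 mm tall, standing to the robot's right of the crate; origin at the centre of its underside

How it is judged:
At the end, for the whole second after the job is handed in: Red- and green-capped canisters at rest in the cell of their colour: middle within 18 mm of the cell centre seen from above, 69 to 81 mm above the crate floor, upright within 0.1 rad, below 0.03 m/s; white-capped ones upright within 0.1 rad, within 30 mm of their start (horizontal distance between red_can_mid and red_pad_mid below 0.018 m and z of red_can_mid in the frame of red_pad_mid between 0.069 and 0.081 m and angle between each of red_can_mid, green_can_mid, stock_a_mid, stock_b_mid's own z axis and vertical below 0.1 rad and linear speed of each of red_can, green_can below 0.03 m/s and horizontal distance between green_can_mid and green_pad_mid below 0.018 m and z of green_can_mid in the frame of green_pad_mid between 0.069 and 0.081 m and distance of each of stock_a_mid, stock_b_mid from where it was at the start of the episode below 0.03 m); the robot touches nothing.
It fails at once if the red-capped canister is dropped or thrown (moves faster than 0.5 m/s, a fall of over about 13 mm, with no finger on it) (linear speed of red_can above 0.5 m/s and contact force between the fingers and red_can below 0.05 N).
It fails at once if the green-capped canister is dropped or thrown (moves faster than 0.5 m/s, a fall of over about 13 mm, with no finger on it) (linear speed of green_can above 0.5 m/s and contact force between the fingers and green_can below 0.05 N).
It fails at once if a white-capped canister is moved over 30 mm (out of its cell) (distance of any of stock_a_mid, stock_b_mid from where it was at the start of the episode above 0.03 m).
It fails at once if the hammer or the water bottle is moved over 30 mm (distance of any of hammer, water_bottle from where it was at the start of the episode above 0.03 m).
It also fails if it takes over 59 s, if anything falls off the work surface, if the arm or the gripper's body presses on something with over 40 N, if the wrist force passes 120 N, or if a joint passes its speed limit or range.

## Working session

There is one attempt and no reset: what is moved stays moved. The work goes in short steps, Python scripts to look and compute and a tool call to move; the robot and the scene stay as the last step left them, time stands still between calls to the robot, and variables do not carry over. Pictures are saved under pics/ and viewed, and the job is handed in when it is done.

Besides the shell and the picture viewer there is one more tool, called after "Request:" by a JSON object that holds its "op" and its "data", one argument or row to a line. jog_arm: Moves the arm, as the interface text tells. Its arguments: {"type":"object","properties":{"commands":{"type":"string"},"newtons":{"type":"number"}},"required":["commands"]}

```bash
mkdir -p pics; ls
python3 - <<'E'
from cell import readout, imaging
import cv2,json
s=readout.read_state(); print(s)
for n in ("scene","top","wrist"):
    im=imaging.grab_frame(n); cv2.imwrite(f"pics/{n}0.png",im[:,:,::-1])
    c=imaging.get_calibration(n); print(n,{k:getattr(v,'tolist',lambda:v)() for k,v in c.items()})
E
```

```text
pics
{'t': 0.0, 'joint_pos': array([ 1.19500287e+00,  1.50942084e-01,  1.43802496e+00, -2.63477416e-07,
        1.55377421e+00, -1.33986778e-01]), 'dq': array([ 0.00172305, -0.00012003,  0.00198228, -0.00078797,  0.00022529,
        0.00138493]), 'tau': array([ 2.23008632e-03, -7.13053393e+01, -5.70862699e+01, -2.84334885e-05,
        9.23995685e-03, -3.66563995e-05]), 'ee_pos': array([0.13764134, 0.55812049, 0.30330344]), 'eef_rot': array([-1.44676824e-04,  1.20608977e-01,  9.92699927e-01, -5.55781287e-04]), 'contact_force': array([-0.35685885, -0.2763426 , -0.17734475]), 'moment': array([ 0.01201359,  0.00421478, -0.03819103]), 'gripper_width': 0.08533904904683871}
scene {'K': [[495.8618461991761, 0.0, 319.44807767983883], [0.0, 495.8618461991761, 241.61356501184767], [0.0, 0.0, 1.0]], 'R': [[-0.724689865572595, 0.688874468301599, 0.016630263334151678], [0.4755532811726819, 0.5174519587866132, -0.7114018183233671], [-0.49867191168369435, -0.507637111793539, -0.702588704170259]], 't': [0.5234455170816835, -0.17197109203004013, 1.6038739004002796]}
top {'K': [[572.5659307607261, 0.0, 330.7572355800239], [0.0, 572.5659307607261, 242.45133058785777], [0.0, 0.0, 1.0]], 'R': [[-0.04406407899151498, -0.9990272580398997, 0.0017013629561916574], [-0.9767101152009307, 0.04272164832186839, -0.21026700080813218], [0.20998978024373943, -0.010926960141859026, -0.9776425183753233]], 't': [-0.07393149289795417, 0.6688079699193377, 1.3310501185542776]}
wrist {'K': [[379.55744999888196, 0.0, 324.170477468511], [0.0, 379.55744999888196, 244.46588245269925], [0.0, 0.0, 1.0]], 'tool_from_camera': [[-0.0010698032375375667, -0.9595154986879125, -0.28165380043364807, 0.0713173035727232], [0.999999411302554, -0.0009753938347414063, -0.0004753960563717842, -0.00018153296997247548], [0.00018142650362938255, -0.28165414320501553, 0.9595159773030724, -0.06945383273993228], [0.0, 0.0, 0.0, 1.0]]}
```

View pics/scene0.png

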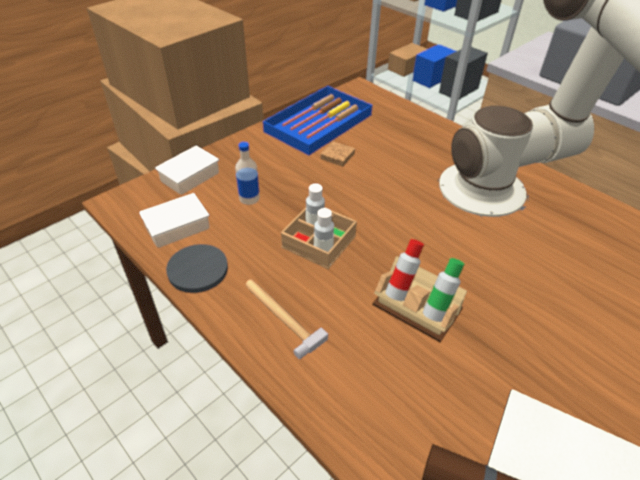

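View pics/top0.png

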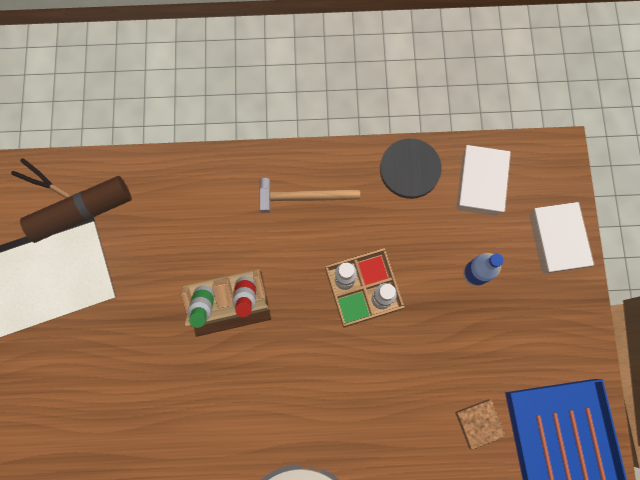

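View pics/wrist0.png

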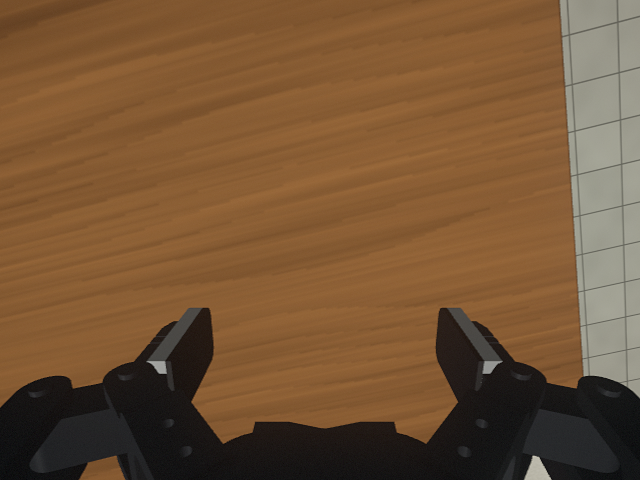

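The scene view shows the red can (404,270) and green can (444,290) leaning in the rack, and the crate around (320,235). In the top view the red pad is at about (373,270), the green pad at (354,306) and the white cans at (346,272) and (385,294). The red can is at (244,297), the green at (201,305), the hammer at y≈195 and the bottle at (485,267).

```bash
cat > h.py <<'E'
import numpy as np, cv2
from cell import readout, imaging
from scipy.spatial.transform import Rotation as Rt
def cal(n):
    c=imaging.get_calibration(n)
    if n=="wrist":
        s=readout.read_state(); q=s['eef_rot']; R=Rt.from_quat([q[1],q[2],q[3],q[0]]).as_matrix()
        T=np.eye(4);T[:3,:3]=R;T[:3,3]=s['ee_pos'];T=T@c['tool_from_camera']
        Ti=np.linalg.inv(T);return c['K'],Ti[:3,:3],Ti[:3,3]
    return c['K'],c['R'],c['t']
def ray(c,p):
    K,R,t=c; d=R.T@np.linalg.solve(K,[p[0],p[1],1.]); return -R.T@t,d/np.linalg.norm(d)
def onplane(c,p,z):
    o,d=ray(c,p); return o+d*(z-o[2])/d[2]
def tri(c1,p1,c2,p2):
    o1,d1=ray(c1,p1);o2,d2=ray(c2,p2)
    s=np.linalg.lstsq(np.c_[d1,-d2],o2-o1,rcond=None)[0]
    a=o1+d1*s[0];b=o2+d2*s[1];return (a+b)/2,np.linalg.norm(a-b)
def proj(c,X):
    K,R,t=c; x=K@(R@np.asarray(X)+t); return x[:2]/x[2]
def mask(im,col):
    h=cv2.cvtColor(im,cv2.COLOR_RGB2HSV)
    if col=='red': return cv2.inRange(h,(0,190,90),(6,255,255))|cv2.inRange(h,(172,190,90),(180,255,255))
    if col=='green': return cv2.inRange(h,(50,120,50),(80,255,255))
def blobs(m,amin=40):
    cs,_=cv2.findContours(m,cv2.RETR_EXTERNAL,cv2.CHAIN_APPROX_NONE)
    o=[]
    for c in cs:
        if cv2.contourArea(c)<amin: continue
        M=cv2.moments(c); o.append((round(M['m10']/M['m00'],1),round(M['m01']/M['m00'],1),cv2.contourArea(c),[[round(float(v),1) for v in r] if hasattr(r,'__len__') else round(r,1) for r in cv2.minAreaRect(c)]))
    return o
E
python3 - <<'E'
from h import *
for n in ("scene","top"):
    im=cv2.imread(f"pics/{n}0.png")[:,:,::-1].copy()
    for col in("red","green"):
        for b in blobs(mask(im,col)): print(n,col,b)
    if n=="top": cv2.imwrite("pics/top_zoom.png",cv2.resize(im[225:345,170:420],None,fx=3.2,fy=3.2,interpolation=cv2.INTER_CUBIC)[:,:,::-1])
    else: cv2.imwrite("pics/scene_zoom.png",cv2.resize(im[170:345,270:480],None,fx=3.4,fy=3.4,interpolation=cv2.INTER_CUBIC)[:,:,::-1])
E
```

```text
scene red (400.7, 279.8, 257.0, [[400.8, 279.6], [19.4, 15.7], 23.6])
scene red (414.0, 247.6, 186.0, [[414.1, 247.6], [13.6, 16.0], 21.8])
scene green (439.2, 299.6, 307.0, [[439.2, 299.7], [20.8, 17.2], 24.0])
scene green (453.9, 267.2, 210.0, [[453.9, 267.2], [14.6, 16.7], 23.2])
top red (243.2, 306.8, 218.5, [[243.0, 306.5], [19.0, 14.0], 90.0])
top red (245.5, 284.2, 80.0, [[244.7, 284.7], [19.1, 9.5], 3.0])
top red (372.7, 269.9, 463.5, [[372.8, 269.9], [22.5, 22.5], 71.6])
top green (197.8, 317.1, 220.5, [[197.5, 317.5], [19.0, 15.0], 90.0])
top green (353.4, 307.0, 533.5, [[353.4, 307.0], [24.1, 24.0], 72.3])
top green (204.1, 294.2, 95.5, [[204.0, 295.1], [19.9, 10.3], 17.5])
```

View pics/top_zoom.png

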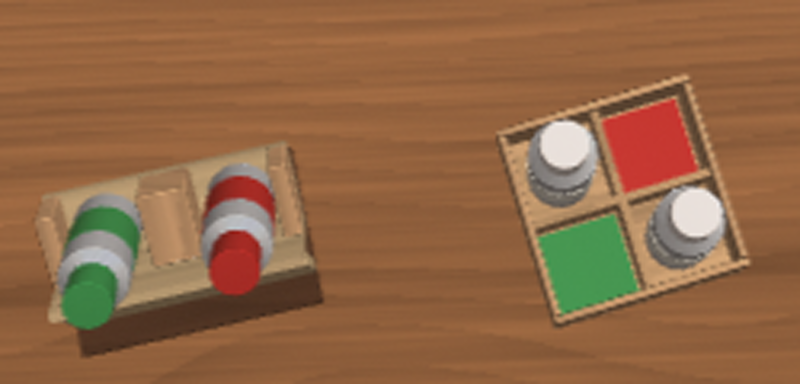

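View pics/scene_zoom.png

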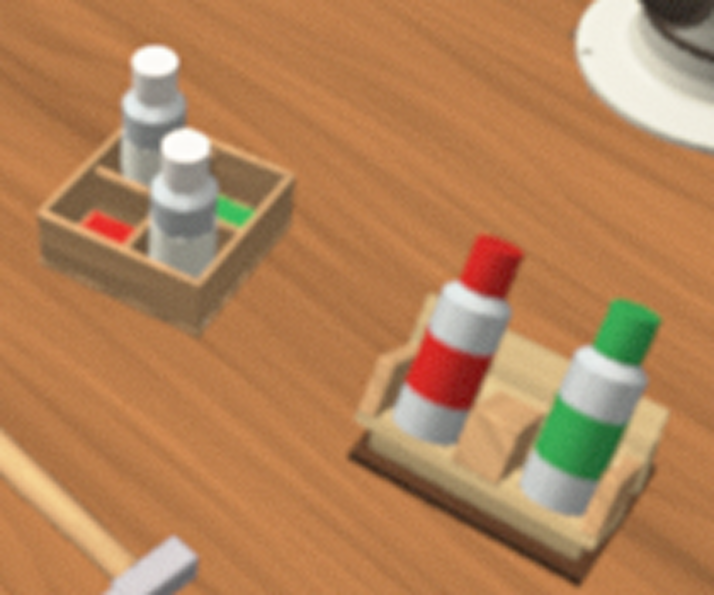

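Run:
```python
from h import *
np.set_printoptions(precision=4,suppress=True)
T=cal("top");S=cal("scene")
cc=[np.array(p)/3.2+[170,225] for p in [(498,135),(687,77),(748,264),(556,324)]]
P=np.array([onplane(T,p,.06) for p in cc]);print(P, [np.linalg.norm(P[i]-P[i-1]) for i in range(4)],P.mean(0))
e=[P[1]-P[0],P[2]-P[3],]; f=[P[0]-P[3],P[1]-P[2]]
for v in e+f: print("edge yaw",np.degrees(np.arctan2(v[1],v[0])))
for n,p in (("red",(372.7,269.9)),("green",(353.4,307.))): print(n,onplane(T,p,.007))
for n,a,b,c,d in (("red",(414.,247.6),(243.2,306.8),(400.7,279.8),(245.5,284.2)),("green",(453.9,267.2),(197.8,317.1),(439.2,299.6),(204.1,294.2))):
    X,r=tri(S,a,T,b);Y,r2=tri(S,c,T,d);v=X-Y;print(n,X,r,Y,r2,v/np.linalg.norm(v),np.linalg.norm(v),"lean yaw",np.degrees(np.arctan2(-v[1],-v[0])))
# rack front-top edge and others from top zoom: back top edge of board
for p,z in [((40,195),.06),((287,143),.06),((320,300),0),((84,355),0)]:
    print(onplane(T,np.array(p)/3.2+[170,225],z))
```

```text
[[ 0.606  -0.0881  0.06  ]
 [ 0.6449 -0.2353  0.06  ]
 [ 0.4994 -0.2721  0.06  ]
 [ 0.461  -0.1254  0.06  ]] [np.float64(0.14977170291847716), np.float64(0.15228921221870578), np.float64(0.15004650177672826), np.float64(0.15163683450361992)] [ 0.5528 -0.1802  0.06  ]
edge yaw -75.22461050849888
edge yaw -75.32638677682445
edge yaw 14.421141851796822
edge yaw 14.172577705586257
red [ 0.6029 -0.2071  0.007 ]
green [ 0.5111 -0.1533  0.007 ]
red [0.5083 0.1012 0.1514] 0.00018735992828368387 [0.5652 0.1098 0.0869] 0.012981839782655748 [-0.6586 -0.1003  0.7458] 0.08645421222844478 lean yaw 8.660525683851418
green [0.4895 0.2037 0.1503] 0.0009976685666592624 [0.5456 0.2096 0.0853] 0.014786241581272352 [-0.6515 -0.0689  0.7555] 0.08602013685226619 lean yaw 6.040608993507371
[0.5751 0.2611 0.06  ]
[0.6069 0.0732 0.06  ]
[0.4916 0.0566 0.    ]
[0.4572 0.2408 0.    ]
```

```bash
cat >> h.py <<'E'
def curR():
    s=readout.read_state(); q=s['eef_rot']; return Rt.from_quat([q[1],q[2],q[3],q[0]]), s['ee_pos']
def axes(lean_yaw, tilt, jaw):   # tool z tilted 'tilt' deg from down toward lean_yaw heading; jaw heading deg for tilt=0 frame
    a=np.radians(jaw); y=np.array([np.cos(a),np.sin(a),0]); z=np.array([0,0,-1.]); x=np.cross(y,z)
    R0=Rt.from_matrix(np.c_[x,y,z]); l=np.radians(lean_yaw)
    ax=np.array([np.sin(l),-np.cos(l),0])  # turns -z towards heading
    return Rt.from_rotvec(ax*np.radians(tilt))*R0
def goto(p,R):
    Rc,pc=curR(); rv=(R*Rc.inv()).as_rotvec(degrees=True)
    print("shift cm",np.round((np.array(p)-pc)*100,2),"rot deg",np.round(rv,2))
E
python3 - <<'E'
from h import *
R=axes(10.3,30,100.3); print(R.as_matrix()); 
goto([.434,.087,.281],R)
E
```

```text
[[-8.52069437e-01 -1.78802215e-01  4.91942519e-01]
 [-1.54847261e-01  9.83885038e-01  8.94011076e-02]
 [-5.00000000e-01  7.63278329e-17 -8.66025404e-01]]
shift cm [ 29.63 -47.12  -2.24] rot deg [ -0.89 -30.21  23.61]
```

Request:
{"op": "jog_arm", "data": {
  "commands": "29.6 -47.1 -2.2 -0.9 -30.2 23.6 -1;29.6 -47.1 -2.2 -0.9 -30.2 23.6 -1;29.6 -47.1 -2.2 -0.9 -30.2 23.6 -1;29.6 -47.1 -2.2 -0.9 -30.2 23.6 -1;29.6 -47.1 -2.2 -0.9 -30.2 23.6 -1"
}}

```text
t: 0.65
ee_pos: [0.2704, 0.3451, 0.2934]
eef_rot: [0.26, -0.09, 0.961, 0.023]
contact_force: [0.5, 0.8, 0.5]
gripper_width: 0.0857
```

Run:
```python
from h import *
goto([.434,.087,.281],axes(10.3,30,100.3))
```

```text
shift cm [ 16.36 -25.81  -1.24] rot deg [ 0.08  0.27 -0.33]
```

Request:
{"op": "jog_arm", "data": {
  "commands": "15.3 -24 -1.2 0 0 0 -1;15.3 -24 -1.2 0 0 0 -1;15.3 -24 -1.2 0 0 0 -1;15.3 -24 -1.2 0 0 0 -1;15.3 -24 -1.2 0 0 0 -1"
}}

```text
t: 1.15
ee_pos: [0.3833, 0.1711, 0.2851]
eef_rot: [0.258, -0.087, 0.962, 0.024]
contact_force: [0.1, 1.0, 0.3]
gripper_width: 0.085
```

Request:
{"op": "jog_arm", "data": {
  "commands": "0 0 0 0 0 0 -1;0 0 0 0 0 0 -1;0 0 0 0 0 0 -1;0 0 0 0 0 0 -1"
}}

```text
t: 1.55
ee_pos: [0.3824, 0.1737, 0.2849]
eef_rot: [0.257, -0.088, 0.962, 0.024]
contact_force: [-0.7, 0.8, 0.3]
gripper_width: 0.0852
```

Run:
```python
from h import *
goto([.434,.087,.281],axes(10.3,30,100.3))
W=cal("wrist"); np.save("W1.npy",np.c_[W[0],W[1],W[2]]); im=imaging.grab_frame("wrist"); cv2.imwrite("pics/w1.png",im[:,:,::-1])
for c in("red","green"):
    for b in blobs(mask(im,c)): print(c,b)
```

```text
shift cm [ 5.16 -8.67 -0.39] rot deg [-0.02 -0.12 -0.16]
red (182.1, 293.1, 2123.5, [[186.7, 289.5], [47.1, 70.7], 65.1])
green (339.8, 289.2, 2761.0, [[340.5, 288.5], [65.0, 53.0], 90.0])
green (312.6, 237.8, 46.5, [[311.8, 238.8], [7.8, 21.2], 45.0])
```

View pics/w1.png

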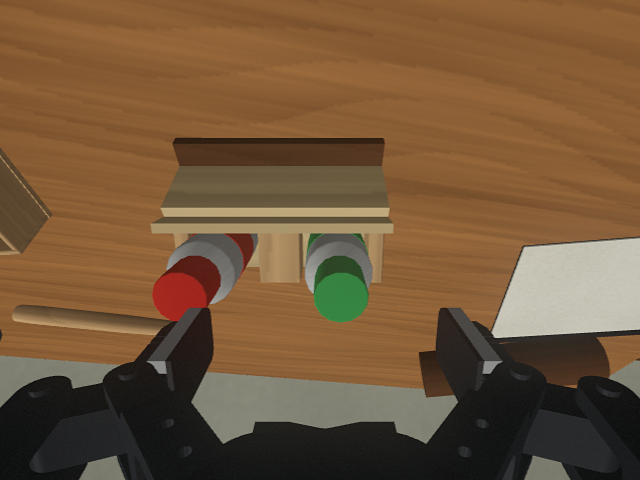

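The wrist view shows the red cap disc centred near (181,295) and the green near (341,296), each about 55 px across. The rack edges run level in the image, so the yaw is right.

Run:
```python
from h import *
np.set_printoptions(precision=4,suppress=True)
im=cv2.imread("pics/w1.png"); h=cv2.cvtColor(im,cv2.COLOR_BGR2HSV)
for p in [(295,181),(296,341),(262,200),(255,338)]: print(h[p])
A=np.load("W1.npy");W=(A[:,:3],A[:,3:6],A[:,6])
for nm,c0 in(("red",(181,295)),("green",(341,296))):
    m=cv2.inRange(h,tuple(np.maximum(h[c0[1],c0[0]].astype(int)-[5,60,15],0).tolist()),tuple((h[c0[1],c0[0]].astype(int)+[5,60,40]).clip(0,255).tolist()))
    m=cv2.morphologyEx(m,cv2.MORPH_OPEN,np.ones((5,5)))
    cs,_=cv2.findContours(m,0,1); c=max(cs,key=lambda c:cv2.contourArea(c)*(cv2.pointPolygonTest(c,c0,False)>=0))
    print(nm,cv2.boundingRect(c),cv2.fitEllipse(c),cv2.minEnclosingCircle(c))
d=axes(10.3,30,100.3).as_matrix()[:,2]
S=cal("scene");T=cal("top")
for nm,p in(("red",(181,295.5)),("green",(341.5,296))):
    o,r=ray(W,p); f=W[1]@r; X=o+r*(.237/f[2]); print(nm,"top",X,"cap mid",X+d*.018,"underside",X+d*.15, "top px",proj(T,X),"scene px",proj(S,X))
```

```text
[  2 212 161]
[ 64 150 131]
[  4 190  90]
[ 50  31 100]
red (153, 273, 53, 48) ((177.46112060546875, 295.3011169433594), (45.053646087646484, 52.14137268066406), 84.74446105957031) ((179.5, 295.5), 27.57726287841797)
green (314, 273, 54, 49) ((340.5022277832031, 296.86029052734375), (48.067440032958984, 52.43133544921875), 87.90922546386719) ((340.44537353515625, 296.39453125), 26.66246795654297)
red top [0.4934 0.1029 0.1684] cap mid [0.5023 0.1045 0.1528] underside [0.5672 0.1163 0.0385] top px [241.3337 312.7754] scene px [419.4923 239.9824]
green top [0.4756 0.2015 0.1687] cap mid [0.4844 0.2031 0.1531] underside [0.5493 0.2149 0.0388] top px [196.697  322.8539] scene px [458.1049 258.2402]
```

Run:
```python
import cv2
a=cv2.imread("pics/top0.png")[270:340,180:270]; cv2.imwrite("pics/tz.png",cv2.resize(a,None,fx=8,fy=8,interpolation=cv2.INTER_CUBIC))
a=cv2.imread("pics/scene0.png")[230:300,390:480]; cv2.imwrite("pics/sz.png",cv2.resize(a,None,fx=8,fy=8,interpolation=cv2.INTER_CUBIC))
```

```text
(no output)
```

View pics/tz.png

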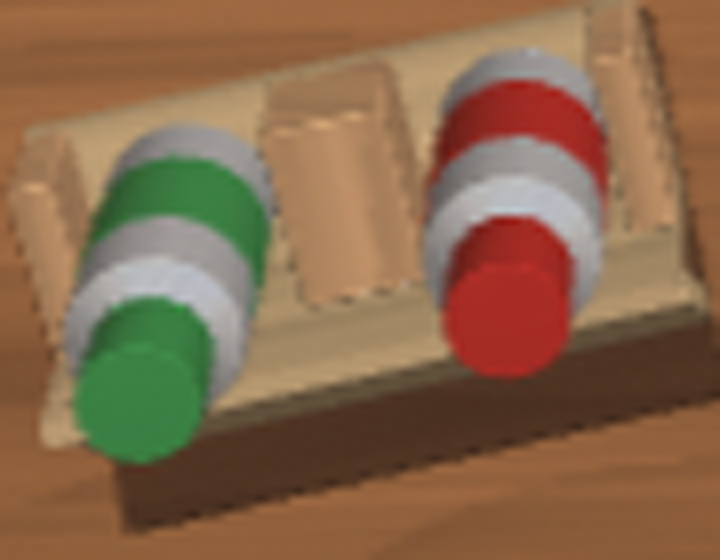

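View pics/sz.png

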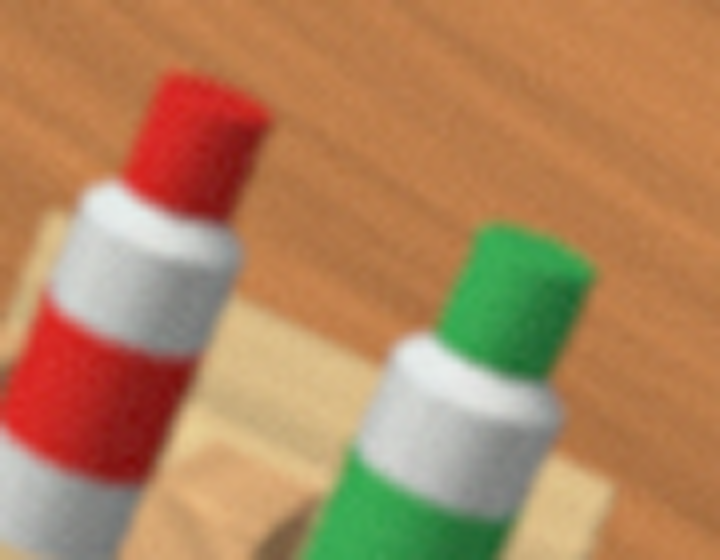

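Run:
```python
from h import *
np.set_printoptions(precision=4,suppress=True)
A=np.load("W1.npy");W=(A[:,:3],A[:,3:6],A[:,6]);S=cal("scene");T=cal("top")
d=axes(10.3,30,100.3).as_matrix()[:,2]
r={}
for nm,w,t,s in(("red",(180.5,295.5),(243.5,309.75),(417.4,242.5)),("green",(341.2,296.3),(197.4,320.25),(457,261.3))):
    print(nm,"T+S",tri(T,t,S,s),"T+W",tri(T,t,W,w),"S+W",tri(S,s,W,w))
    M=0;b=0
    for c,p in((W,w),(T,t),(S,s)):
        o,u=ray(c,p);Q=np.eye(3)-np.outer(u,u); M=M+Q;b=b+Q@o
    X=np.linalg.solve(M,b);r[nm]=X;print(X,"underside",X+d*.15,"depthW",(W[1]@X+W[2])[2])
v=r["red"]-r["green"];print(v,np.linalg.norm(v),np.degrees(np.arctan2(v[0],-v[1])))
```

```text
red T+S (array([0.4996, 0.1003, 0.1625]), np.float64(0.0034832735946316333)) T+W (array([0.5008, 0.0997, 0.163 ]), np.float64(0.00192745466608621)) S+W (array([0.4996, 0.1017, 0.1639]), np.float64(0.001467979228293735))
[0.5    0.1006 0.1634] underside [0.5738 0.114  0.0335] depthW 0.24481489605752157
green T+S (array([0.4811, 0.2023, 0.1631]), np.float64(0.0023716438904503555)) T+W (array([0.4815, 0.2019, 0.1644]), np.float64(0.0017701231346273134)) S+W (array([0.4815, 0.2032, 0.1644]), np.float64(0.0009433479993627054))
[0.4815 0.2025 0.164 ] underside [0.5552 0.2159 0.0341] depthW 0.244548108812794
[ 0.0185 -0.1019 -0.0006] 0.10355802451769003 10.309412090127092
```

Run:
```python
from h import *
R=axes(10.3,30,100.3);d=R.as_matrix()[:,2]
X=np.array([.5,.1006,.1634]); G=X+d*.018-d*.054
goto(G-.06*d,R); print(G, d*6)
```

```text
shift cm [ 7.04 -8.17 -3.84] rot deg [-0.02 -0.11 -0.17]
[0.48229007 0.09738156 0.19457691] [ 2.95165511  0.53640665 -5.19615242]
```

Request:
{"op": "jog_arm", "data": {
  "commands": "3.5 -4.1 -1.2 0 0 -0.2 -1;7 -8.2 -2 0 -0.1 -0.2 -1;7 -8.2 -3.8 0 -0.1 -0.2 -1;7 -8.2 -3.8 0 -0.1 -0.2 -1;7 -8.2 -3.8 0 -0.1 -0.2 -1"
}}

```text
t: 2.1
ee_pos: [0.4526, 0.0914, 0.2468]
eef_rot: [0.257, -0.086, 0.962, 0.023]
contact_force: [-0.5, 1.0, 1.0]
gripper_width: 0.0851
```

Run:
```python
from h import *
R=axes(10.3,30,100.3)
goto([.48229,.09738,.19458],R)
W=cal("wrist"); np.save("W2.npy",np.c_[W[0],W[1],W[2]]); im=imaging.grab_frame("wrist"); cv2.imwrite("pics/w2.png",im[:,:,::-1])
print(proj(W,[.5,.1006,.1634]),proj(W,[.4815,.2025,.164]))
```

```text
shift cm [ 2.97  0.6  -5.23] rot deg [-0.03 -0.07  0.13]
[326.51126111 291.59896568] [546.41592341 292.13988005]
```

View pics/w2.png

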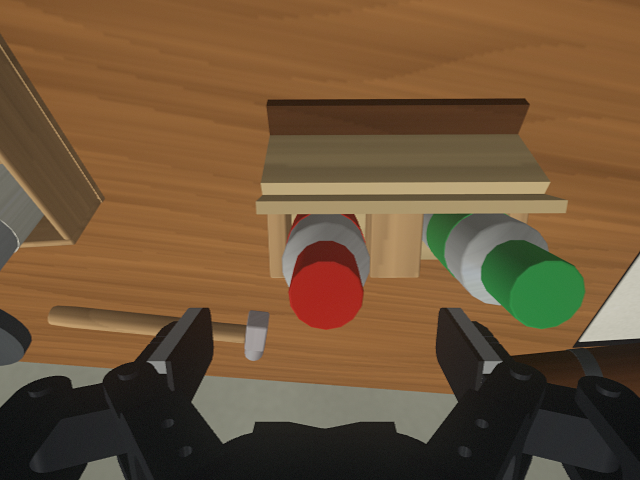

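The red disc is centred at (326,292), which is where it was predicted, and the green at (546,292) also matches. I'm going in to grasp.

Request:
{"op": "jog_arm", "data": {
  "commands": "1 0.2 -1.7 0 0 0 -1;2 0.4 -3.5 0 0 0.1 -1;3 0.6 -5.2 0 -0.1 0.1 -1;3 0.6 -5.2 0 -0.1 0.1 -1;3 0.6 -5.2 0 -0.1 0.1 -1",
  "newtons": 60
}}

```text
t: 2.65
ee_pos: [0.4826, 0.0976, 0.1959]
eef_rot: [0.259, -0.087, 0.962, 0.023]
contact_force: [0.2, -0.3, -0.1]
gripper_width: 0.0856
```

Request:
{"op": "jog_arm", "data": {
  "commands": "0 0 0 0 0 0 1;0 0 0 0 0 0 1;0 0 0 0 0 0 1;0 0 0 0 0 0 1;0 0 0 0 0 0 1"
}}

```text
t: 3.15
ee_pos: [0.483, 0.0967, 0.1958]
eef_rot: [0.259, -0.086, 0.962, 0.023]
contact_force: [-8.5, 1.1, 10.1]
gripper_width: 0.0349
```

Request:
{"op": "jog_arm", "data": {
  "commands": "-1 -0.2 1.7 0 0 0 1;-2 -0.4 3.5 0 0 0 1;-3 -0.5 5.2 0 0 0 1;-4 -0.7 6.9 0 0 0 1;-4 -0.7 6.9 0 0 0 1"
}}

```text
t: 3.65
ee_pos: [0.4428, 0.0895, 0.2661]
eef_rot: [0.26, -0.086, 0.961, 0.023]
contact_force: [-0.4, -0.1, -2.0]
gripper_width: 0.0352
```

Run:
```python
from h import *
print(readout.read_state()['contact_force'],readout.read_state()['gripper_width'])
im=imaging.grab_frame("wrist"); cv2.imwrite("pics/w3.png",im[:,:,::-1])
im=imaging.grab_frame("scene"); cv2.imwrite("pics/s3.png",im[:,:,::-1])
# upright tool; keep position mid can
goto([.47,.05,.33],axes(10.3,0,100.3))
goto([.60,-.2066,.33],axes(10.3,0,59.5))
```

```text
[-0.3837547  -0.0804371  -2.02969451] 0.03519710408372632
shift cm [ 2.69 -3.95  6.63] rot deg [-5.36 29.66  0.09]
shift cm [ 15.69 -29.61   6.63] rot deg [  5.43  30.28 -39.75]
```

View pics/w3.png

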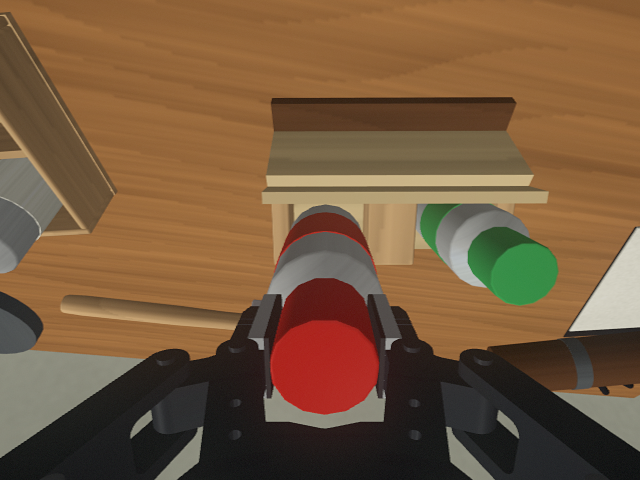

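View pics/s3.png

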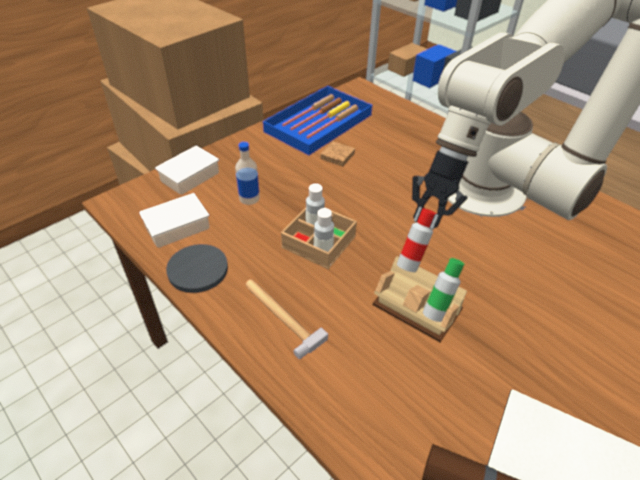

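Request:
{"op": "jog_arm", "data": {
  "commands": "-1 0 4 -1.3 7.3 0 1;-1 0 8 -2.7 15 0 1;-1 0 12 -4 22 0 1;0 -2 12 -5.4 29.7 0 1;0 -2 12 -5.4 29.7 0 1"
}}

```text
t: 4.25
ee_pos: [0.4457, 0.0685, 0.3819]
eef_rot: [-0.005, -0.089, 0.996, -0.001]
contact_force: [-0.6, -0.1, -2.5]
gripper_width: 0.0346
```

Run:
```python
from h import *
print(readout.read_state()['joint_pos'])
goto([.60,-.2066,.385],axes(10.3,0,59.5))
```

```text
[-0.01737886 -0.12087698  1.55724631 -0.00242752  1.71515182 -1.76646043]
shift cm [ 15.43 -27.51   0.31] rot deg [ -0.08  -0.59 -40.7 ]
```

Request:
{"op": "jog_arm", "data": {
  "commands": "3.1 -5.5 0.3 0 -0.6 -8.1 1;6.2 -11 0.3 0 -0.6 -16.3 1;9.3 -16.5 0.3 0 -0.6 -24.4 1;12.4 -22 0.3 0 -0.6 -32.6 1;15.4 -27.5 0.3 0 -0.6 -40.7 1"
}}

```text
t: 4.75
ee_pos: [0.5663, -0.1502, 0.385]
eef_rot: [0.004, 0.266, 0.964, -0.0]
contact_force: [1.2, 0.8, -1.7]
gripper_width: 0.0345
```

Request:
{"op": "jog_arm", "data": {
  "commands": "0 0 0 0 0 0 1;0 0 0 0 0 0 1;0 0 0 0 0 0 1"
}}

```text
t: 5.05
ee_pos: [0.5653, -0.1477, 0.386]
eef_rot: [0.004, 0.262, 0.965, -0.0]
contact_force: [-0.1, 0.4, -2.7]
gripper_width: 0.0346
```

Run:
```python
from h import *
goto([.60,-.2066,.385],axes(10.3,0,59.5))
im=imaging.grab_frame("wrist"); cv2.imwrite("pics/w4.png",im[:,:,::-1])
im=imaging.grab_frame("top"); cv2.imwrite("pics/t4.png",im[:,:,::-1])
im=imaging.grab_frame("scene"); cv2.imwrite("pics/s4.png",im[:,:,::-1])
```

```text
shift cm [ 3.47 -5.89 -0.1 ] rot deg [ 0.16  0.42 -0.11]
```

View pics/w4.png

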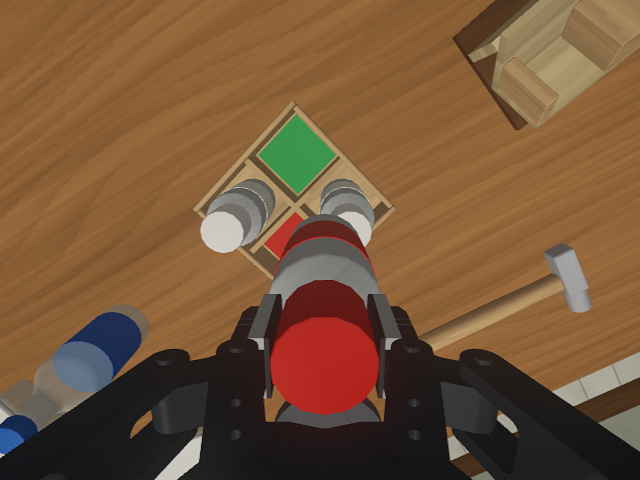

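View pics/s4.png

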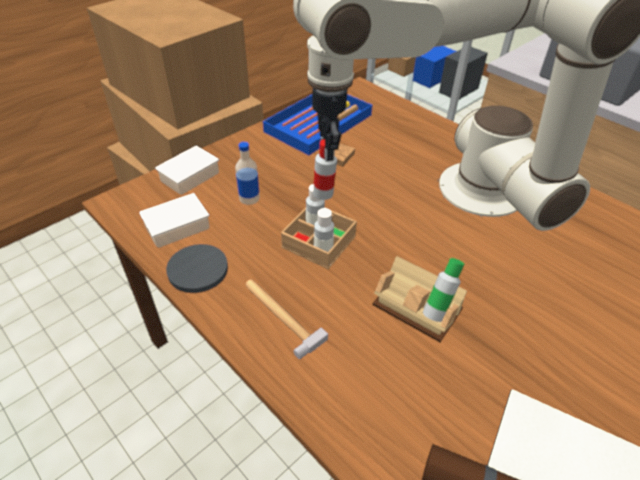

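The wrist view shows the can held straight. The green pad is centred near (297,152), and the crate rim corners are at (294,102), (194,209) and (394,209).

Run:
```python
from h import *
np.set_printoptions(precision=4,suppress=True)
im=cv2.imread("pics/w4.png")[:,:,::-1].copy(); W=cal("wrist")
bs=blobs(mask(im,"green")); print(bs)
b=max(bs,key=lambda b:b[2]); print("green pad",onplane(W,b[3][0],.007))
P=[onplane(W,p,.06) for p in [(294,103),(194.5,209),(393.5,209)]];print(P,"centre",(P[1]+P[2])/2,np.linalg.norm(P[1]-P[2]))
v=P[1]-P[2];print(np.degrees(np.arctan2(v[1],v[0])))
c=np.array([.5545,-.180]);a=np.radians(14.5)
```

```text
[(296.6, 154.1, 2978.5, [[296.2, 153.8], [56.6, 54.4], 45.0])]
green pad [ 0.5103 -0.1522  0.007 ]
[array([ 0.467 , -0.1237,  0.06  ]), array([ 0.5033, -0.2701,  0.06  ]), array([ 0.6102, -0.0883,  0.06  ])] centre [ 0.5568 -0.1792  0.06  ] 0.21091621614217804
-120.4424479542449
```

Run:
```python
from h import *
W=cal("wrist");R,p=curR();M=R.as_matrix()
for z in(.032,.036,.040): print(z,proj(W,p+M@[0,0,z]), (W[1]@(p+M@[0,0,z])+W[2])[2])
u=M[:,2];print(u)
goto([.6006,-.2063,.385],axes(10.3,0,59.5))
im=cv2.imread("pics/w4.png"); cv2.imwrite("pics/w4z.png",cv2.resize(im[260:430,240:410],None,fx=3.5,fy=3.5))
```

```text
0.032 [324.81944826 373.1622045 ] 0.11742254299382612
0.036 [324.80049127 365.56187369] 0.12126055548154119
0.04 [324.78269748 358.42789778] 0.12509856796925628
[ 0.00863024 -0.00351515 -0.99995658]
shift cm [ 3.55 -5.9  -0.21] rot deg [ 0.2   0.49 -0.13]
```

View pics/w4z.png

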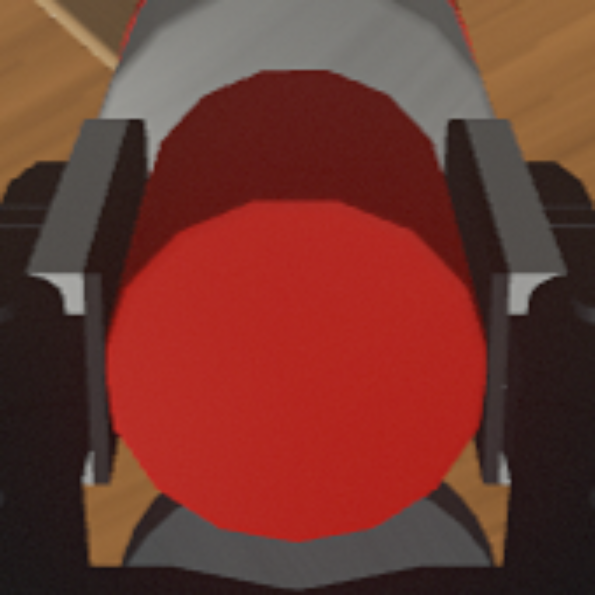

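Request:
{"op": "jog_arm", "data": {
  "commands": "1.8 -3 -0.2 0.2 0.5 0 1;3.6 -5.9 -0.2 0.2 0.5 -0.1 1;3.6 -5.9 -0.2 0.2 0.5 -0.1 1;3.6 -5.9 -0.2 0.2 0.5 -0.1 1;3.6 -5.9 -0.2 0.2 0.5 -0.1 1"
}}

```text
t: 5.7
ee_pos: [0.6011, -0.2063, 0.3853]
eef_rot: [-0.0, 0.263, 0.965, -0.0]
contact_force: [-0.5, -0.2, -1.8]
gripper_width: 0.0347
```

Run:
```python
from h import *
goto([.6006,-.2063,.26],axes(10.3,0,59.5)); print(curR()[0].as_matrix()[:,2])
im=imaging.grab_frame("scene"); cv2.imwrite("pics/s5.png",cv2.resize(im[100:290,240:430,::-1],None,fx=3,fy=3))
im=imaging.grab_frame("wrist"); cv2.imwrite("pics/w5.png",im[:,:,::-1])
```

```text
shift cm [ -0.05   0.   -12.53] rot deg [-0.   -0.02  0.01]
[-2.99758988e-04  2.82482988e-05 -9.99999955e-01]
```

View pics/s5.png

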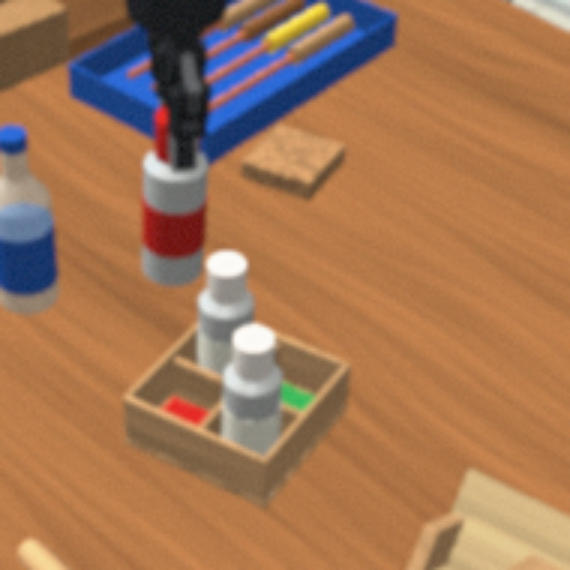

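View pics/w5.png

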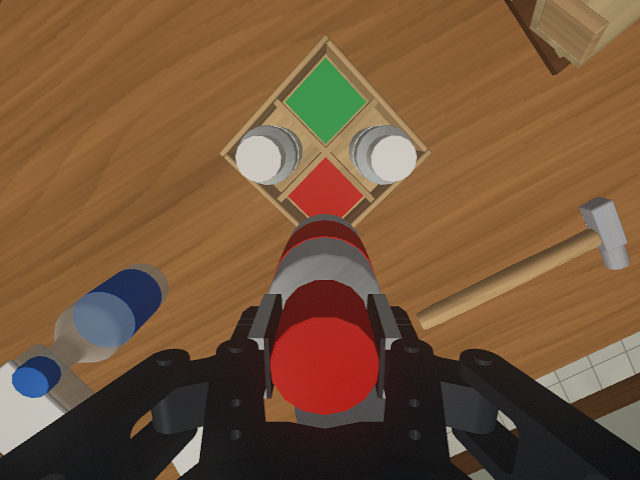

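Run:
```python
from h import *
im=cv2.imread("pics/w5.png")[:,:,::-1].copy(); W=cal("wrist")
b=max(blobs(mask(im,"green")),key=lambda b:b[2]); print(b,onplane(W,b[3][0],.007))
for p in [(326,152),(326,38),(221,153),(430,153)]: print(onplane(W,p,.06))
print(proj(W,[.6006,-.2063,.006]))
```

```text
(325.0, 100.7, 3326.0, [[325.3, 100.3], [60.1, 59.4], 45.0]) [ 0.51025063 -0.15161174  0.007     ]
[ 0.55634692 -0.17812001  0.06      ]
[ 0.4669957  -0.12551372  0.06      ]
[ 0.50311354 -0.27019614  0.06      ]
[ 0.61075518 -0.08792897  0.06      ]
[324.25967658 195.21326323]
```

Request:
{"op": "jog_arm", "data": {
  "commands": "0 0 -3.5 0 0 0 1;0 0 -7 0 0 0 1;0 0 -10.5 0 0 0 1;0 0 -12.5 0 0 0 1;0 0 -12.5 0 0 0 1"
}}

```text
t: 6.3
ee_pos: [0.6004, -0.2064, 0.2573]
eef_rot: [-0.002, 0.263, 0.965, 0.0]
contact_force: [-0.2, -0.4, -2.1]
gripper_width: 0.0343
```

Run:
```python
from h import *
im=imaging.grab_frame("scene"); cv2.imwrite("pics/s6.png",cv2.resize(im[140:290,240:430,::-1],None,fx=4,fy=4))
im=imaging.grab_frame("top"); cv2.imwrite("pics/t6.png",cv2.resize(im[200:350,290:480,::-1],None,fx=4,fy=4))
```

```text
(no output)
```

View pics/s6.png

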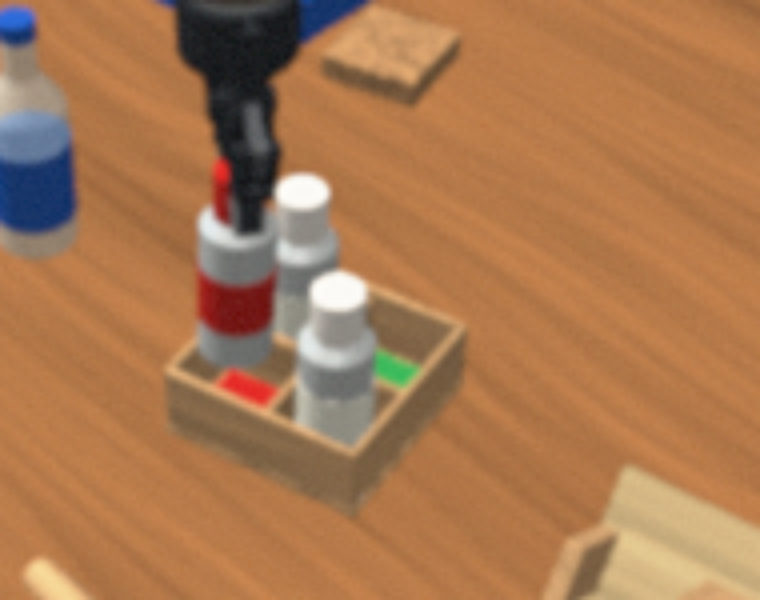

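The can hangs centred over the red cell, just above the rim.

Request:
{"op": "jog_arm", "data": {
  "commands": "0.1 0.1 -1.5 0 0 0 1;0.1 0.1 -3 0 0 0 1;0.1 0.1 -4.5 0 0 0 1;0.1 0.1 -5.2 0 0 0 1;0.1 0.1 -5.2 0 0 0 1"
}}

```text
t: 6.9
ee_pos: [0.602, -0.2062, 0.2063]
eef_rot: [-0.002, 0.264, 0.965, 0.0]
contact_force: [-0.3, -0.9, -2.1]
gripper_width: 0.0343
```

Request:
{"op": "jog_arm", "data": {
  "commands": "0 0 -0.3 0 0 0 1;0 0 -0.5 0 0 0 1;0 0 -0.5 0 0 0 1"
}}

```text
t: 7.2
ee_pos: [0.6024, -0.2064, 0.203]
eef_rot: [-0.0, 0.264, 0.965, -0.0]
contact_force: [0.2, 0.4, -1.7]
gripper_width: 0.0343
```

Request:
{"op": "jog_arm", "data": {
  "commands": "0 0 -0.2 0 0 0 1;0 0 -0.2 0 0 0 1;0 0 -0.2 0 0 0 1"
}}

```text
t: 7.5
ee_pos: [0.6023, -0.2063, 0.2009]
eef_rot: [-0.0, 0.264, 0.965, -0.0]
contact_force: [-0.1, -0.1, -1.3]
gripper_width: 0.0343
```

Request:
{"op": "jog_arm", "data": {
  "commands": "0 0 -0.2 0 0 0 1;0 0 -0.2 0 0 0 1;0 0 -0.2 0 0 0 1"
}}

```text
t: 7.8
ee_pos: [0.6023, -0.2063, 0.1988]
eef_rot: [-0.001, 0.264, 0.965, -0.0]
contact_force: [-0.4, 0.2, -2.2]
gripper_width: 0.0343
```

Request:
{"op": "jog_arm", "data": {
  "commands": "0 0 -0.1 0 0 0 1;0 0 -0.1 0 0 0 1;0 0 -0.1 0 0 0 1"
}}

```text
t: 8.1
ee_pos: [0.6023, -0.2063, 0.1978]
eef_rot: [-0.0, 0.264, 0.965, -0.0]
contact_force: [1.0, -0.0, -1.7]
gripper_width: 0.0346
```

Request:
{"op": "jog_arm", "data": {
  "commands": "0 0 -0.1 0 0 0 1;0 0 -0.2 0 0 0 1;0 0 -0.2 0 0 0 1"
}}

```text
t: 8.4
ee_pos: [0.6023, -0.2063, 0.1957]
eef_rot: [-0.001, 0.264, 0.965, -0.0]
contact_force: [0.3, 0.0, -1.4]
gripper_width: 0.035
```

Request:
{"op": "jog_arm", "data": {
  "commands": "0 0 -0.1 0 0 0 1;0 0 -0.1 0 0 0 1;0 0 -0.1 0 0 0 1"
}}

```text
t: 8.7
ee_pos: [0.6023, -0.2063, 0.1948]
eef_rot: [-0.0, 0.264, 0.965, -0.0]
contact_force: [-0.1, 0.7, -2.7]
gripper_width: 0.0348
```

Request:
{"op": "jog_arm", "data": {
  "commands": "0 0 -0.2 0 0 0 1;0 0 -0.2 0 0 0 1;0 0 -0.2 0 0 0 1"
}}

```text
t: 9.0
ee_pos: [0.6023, -0.2063, 0.1928]
eef_rot: [-0.0, 0.264, 0.965, -0.0]
contact_force: [-0.2, -0.6, -2.2]
gripper_width: 0.0351
```

Request:
{"op": "jog_arm", "data": {
  "commands": "0 0 -0.1 0 0 0 1;0 0 -0.1 0 0 0 1;0 0 -0.1 0 0 0 1"
}}

```text
t: 9.3
ee_pos: [0.6024, -0.2063, 0.1919]
eef_rot: [-0.0, 0.264, 0.965, -0.0]
contact_force: [0.4, 0.7, -1.2]
gripper_width: 0.0346
```

Request:
{"op": "jog_arm", "data": {
  "commands": "0 0 -0.1 0 0 0 1;0 0 -0.1 0 0 0 1;0 0 -0.1 0 0 0 1"
}}

```text
t: 9.6
ee_pos: [0.6026, -0.2065, 0.1917]
eef_rot: [0.0, 0.264, 0.965, -0.0]
contact_force: [0.0, -0.4, 6.4]
gripper_width: 0.0347
```

Request:
{"op": "jog_arm", "data": {
  "commands": "0 0 -0.1 0 0 0 1;0 0 -0.1 0 0 0 1;0 0 -0.1 0 0 0 1"
}}

```text
t: 9.9
ee_pos: [0.6029, -0.2066, 0.1916]
eef_rot: [0.001, 0.264, 0.965, -0.0]
contact_force: [0.1, -0.5, 13.2]
gripper_width: 0.0344
```

Run:
```python
from h import *
im=imaging.grab_frame("scene"); cv2.imwrite("pics/s7.png",cv2.resize(im[140:290,240:430,::-1],None,fx=4,fy=4))
im=imaging.grab_frame("wrist"); cv2.imwrite("pics/w7.png",im[:,:,::-1])
```

```text
(no output)
```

View pics/s7.png

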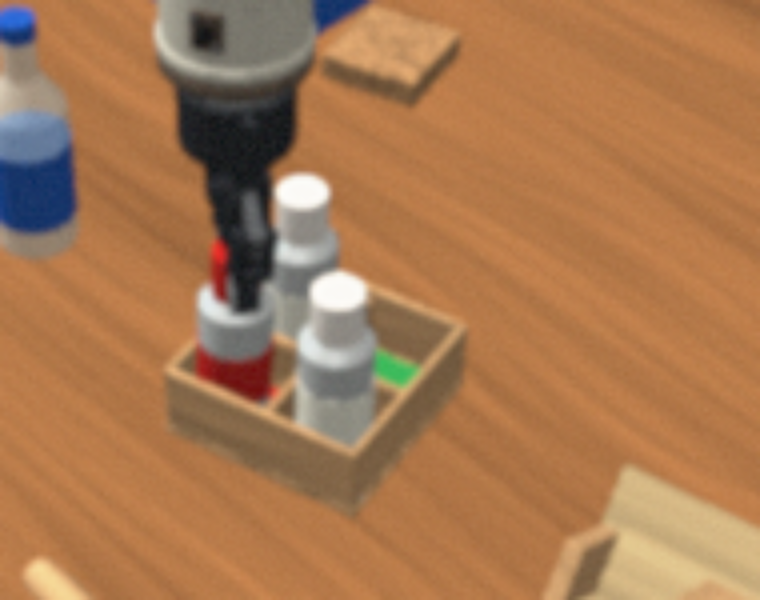

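View pics/w7.png

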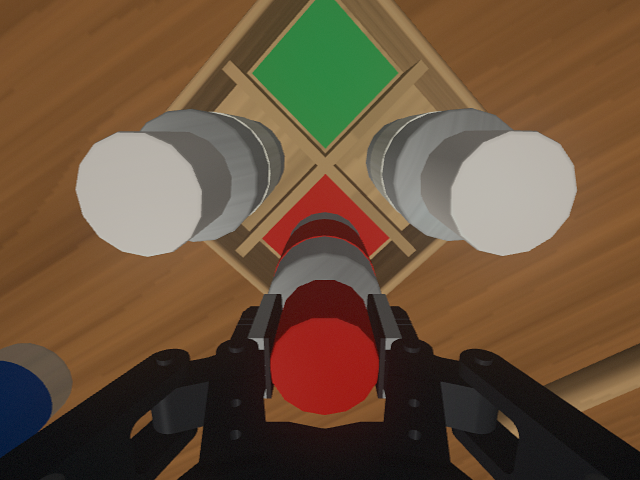

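The can has reached the floor: the force rose to 13 N at TCP z 0.1916, and it looks upright in the red cell. I'll relieve the press and release.

Request:
{"op": "jog_arm", "data": {
  "commands": "-0.05 0 0.2 0 0 0 1;-0.05 0 0.2 0 0 0 0;-0.05 0 0.2 0 0 0 -0.2;-0.05 0 0.2 0 0 0 -0.2;-0.05 0 0.2 0 0 0 -0.2"
}}

```text
t: 10.5
ee_pos: [0.6018, -0.2063, 0.1917]
eef_rot: [-0.001, 0.264, 0.965, -0.0]
contact_force: [-0.4, -1.6, 0.7]
gripper_width: 0.0513
```

Request:
{"op": "jog_arm", "data": {
  "commands": "0 0 1.5 0 0 0 -0.2;0 0 3.5 0 0 0 -0.2;0 0 6 0 0 0 -0.2;0 0 10 0 0 0 -0.2;0 0 14 0 0 0 -0.2"
}}

```text
t: 11.0
ee_pos: [0.6015, -0.2062, 0.3343]
eef_rot: [-0.0, 0.264, 0.965, -0.0]
contact_force: [0.4, 0.2, -0.1]
gripper_width: 0.0511
```

Run:
```python
from h import *
W=cal("wrist"); im=imaging.grab_frame("wrist"); cv2.imwrite("pics/w8.png",im[:,:,::-1])
im=imaging.grab_frame("scene"); cv2.imwrite("pics/s8.png",cv2.resize(im[140:290,240:430,::-1],None,fx=4,fy=4))
print(proj(W,[.601,-.2056,.156]))
goto([.45,.09,.35],axes(10.3,0,100.3))
```

```text
[324.91925521 241.61172895]
shift cm [-15.24  29.66   1.08] rot deg [ 0.06  0.48 40.86]
```

View pics/w8.png

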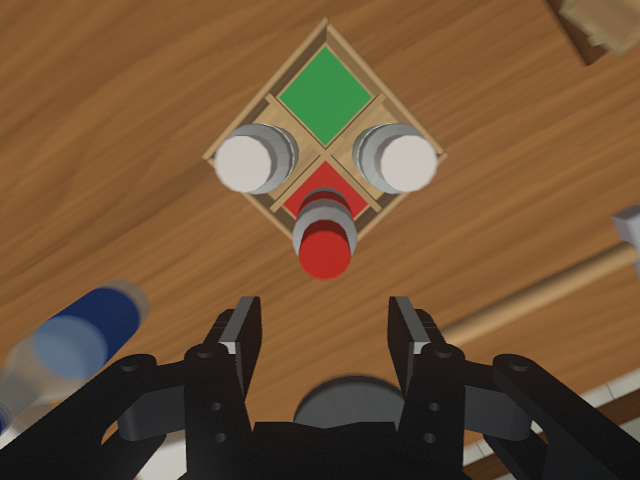

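View pics/s8.png

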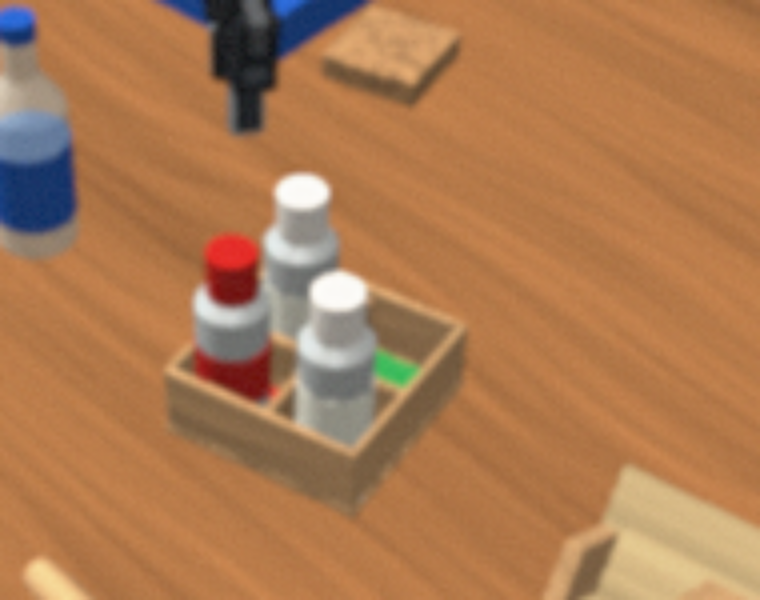

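Run:
```python
from h import *
W=cal("wrist");im=cv2.imread("pics/w8.png")[:,:,::-1].copy()
h=cv2.cvtColor(im,cv2.COLOR_RGB2HSV); print(h[255,325],h[230,325])
m=cv2.inRange(h,(0,190,140),(6,255,255))
for b in blobs(m): print(b)
for p in [(325.5,250),(243.5,164),(408,164)]: print(onplane(W,p,.156))
b=max(blobs(mask(im,"green")),key=lambda b:b[2]); print(onplane(W,b[3][0],.007)); print(onplane(W,(326,153),.06))
T=cal("top"); im=imaging.grab_frame("top"); cv2.imwrite("pics/t8.png",cv2.resize(im[230:345,310:430,::-1],None,fx=5,fy=5,interpolation=cv2.INTER_CUBIC))
```

```text
[  2 203 176] [  2 198 116]
(324.3, 254.6, 1857.0, [[324.0, 254.5], [47.0, 50.0], 90.0])
(325.7, 189.1, 1337.0, [[325.0, 203.0], [59.4, 59.4], 45.0])
[ 0.61008402 -0.21020307  0.156     ]
[ 0.53219812 -0.22628331  0.156     ]
[ 0.58682321 -0.13400415  0.156     ]
[ 0.51323796 -0.15295269  0.007     ]
[ 0.55856676 -0.17885464  0.06      ]
```

View pics/t8.png

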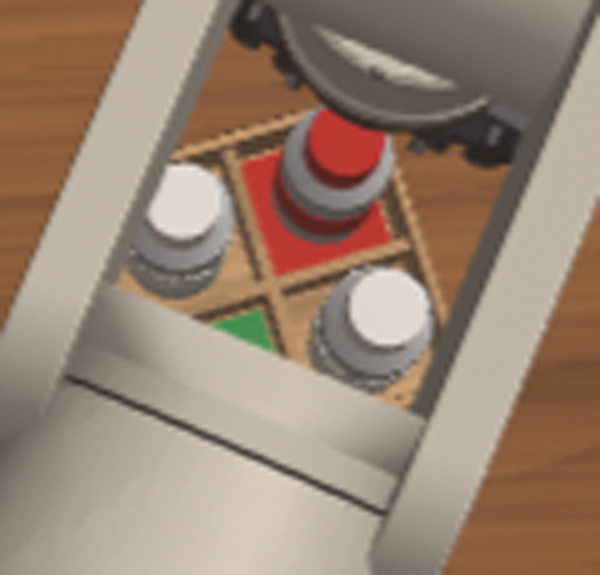

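Request:
{"op": "jog_arm", "data": {
  "commands": "0 0 0.5 0 0 0 -0.2;0 0 0.5 0 0 0 -0.2;0 0 0.5 0 0 0 -0.2"
}}

```text
t: 11.45
ee_pos: [0.6017, -0.2063, 0.3362]
eef_rot: [-0.001, 0.264, 0.965, 0.0]
contact_force: [0.3, -0.7, 0.3]
gripper_width: 0.0517
```

Run:
```python
from h import *
W=cal("wrist"); im=imaging.grab_frame("wrist"); cv2.imwrite("pics/w9.png",im[:,:,::-1])
h=cv2.cvtColor(im,cv2.COLOR_RGB2HSV)
for lo in(140,150,160):
  for b in blobs(cv2.inRange(h,(0,190,lo),(6,255,255))): print(lo,b,onplane(W,b[3][0],.156))
wh=cv2.inRange(h,(0,0,165),(180,40,255))
for b in blobs(wh,500): print("white",b,onplane(W,b[3][0],.156))
b=max(blobs(mask(im,"green")),key=lambda b:b[2]); print(onplane(W,b[3][0],.007))
print("ctr px",proj(W,[.5563,-.1787,.06]),"cell top px",proj(W,[.601,-.2056,.156]))
cv2.imwrite("pics/w9z.png",cv2.resize(im[120:320,220:430,::-1],None,fx=3.5,fy=3.5,interpolation=cv2.INTER_CUBIC))
```

```text
140 (324.4, 250.9, 1813.0, [[324.5, 251.5], [47.0, 49.0], 90.0]) [ 0.60745861 -0.20974026  0.156     ]
140 (326.0, 188.7, 1316.5, [[325.0, 202.5], [58.7, 58.7], 45.0]) [ 0.57830266 -0.19210238  0.156     ]
150 (324.4, 250.9, 1800.0, [[324.5, 251.5], [47.0, 49.0], 90.0]) [ 0.60745861 -0.20974026  0.156     ]
150 (326.0, 188.6, 1313.5, [[325.0, 202.5], [58.7, 58.7], 45.0]) [ 0.57830266 -0.19210238  0.156     ]
160 (324.4, 251.0, 1783.0, [[324.5, 251.5], [47.0, 49.0], 90.0]) [ 0.60745861 -0.20974026  0.156     ]
160 (325.8, 188.5, 1304.5, [[325.0, 202.5], [58.7, 58.7], 45.0]) [ 0.57830266 -0.19210238  0.156     ]
white (166.6, 462.1, 1253.5, [[163.0, 459.0], [40.0, 44.0], 90.0]) [ 0.69344624 -0.41464667  0.156     ]
white (244.9, 163.1, 2266.0, [[245.0, 162.6], [54.3, 54.0], 12.5]) [ 0.52966736 -0.22328859  0.156     ]
white (403.2, 164.2, 2495.0, [[403.0, 166.0], [52.2, 66.5], 38.7]) [ 0.58349083 -0.13659735  0.156     ]
[ 0.51000953 -0.15145962  0.007     ]
ctr px [325.21550189 154.97853573] cell top px [324.9011487 240.7887451]
```

View pics/w9z.png

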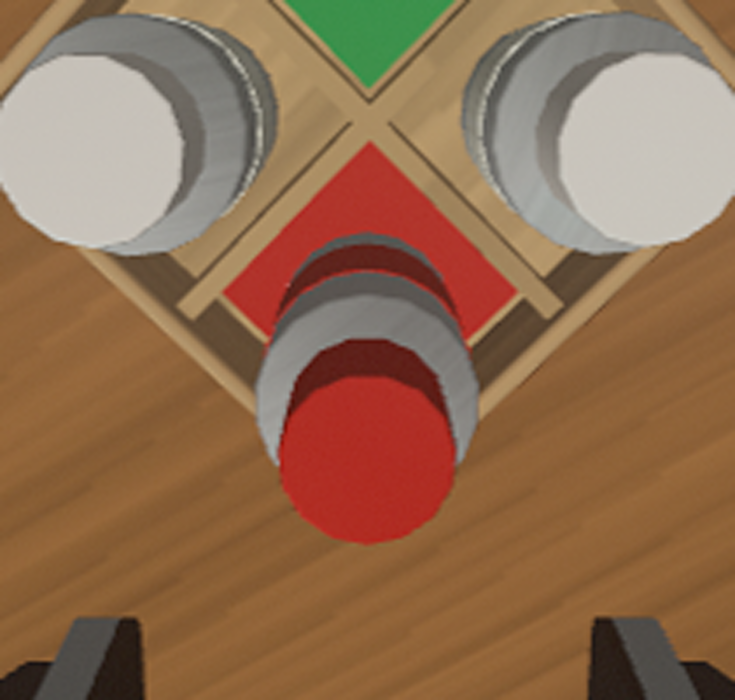

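The red can stands in its cell about 7 mm outward of centre, which is inside the 18 mm limit. I'll bias the green placement by a few mm to compensate. Green can next.

Run:
```python
from h import *
R=axes(10.3,30,100.3);d=R.as_matrix()[:,2]
X=np.array([.4815,.2025,.164]); G=X+d*.018-d*.054
print(G,G-.06*d); goto([*(G-.06*d)[:2],.30],R)
```

```text
[0.46379007 0.19928156 0.19517691] [0.43427352 0.19391749 0.24713844]
shift cm [-16.75  40.02  -3.62] rot deg [ -5.39 -30.27  39.91]
```

Request:
{"op": "jog_arm", "data": {
  "commands": "-1.8 4.5 0 0 0 6 -0.2;-3.6 9 0 -1 -5 12 -0.2;-5.4 13.5 0 -2 -10 18 -1;-7.2 18 -1 -3 -15 24 -1;-9 22 -2 -4 -20 30 -1"
}}

```text
t: 12.0
ee_pos: [0.5107, 0.0155, 0.3165]
eef_rot: [0.176, 0.0, 0.984, 0.012]
contact_force: [0.1, 0.7, 1.0]
gripper_width: 0.0854
```

Run:
```python
from h import *
goto([.4343,.1939,.29],axes(10.3,30,100.3))
```

```text
shift cm [-7.64 17.84 -2.65] rot deg [-0.48 -9.81  9.91]
```

Request:
{"op": "jog_arm", "data": {
  "commands": "-1.7 4 -0.6 0 -2.5 2.5 -1;-3.5 8 -1.2 -0.2 -5 5 -1;-5.2 12 -1.8 -0.3 -7.5 7.5 -1;-7.6 17.8 -2.6 -0.5 -9.8 9.9 -1;-7.6 17.8 -2.6 -0.5 -9.8 9.9 -1"
}}

```text
t: 12.5
ee_pos: [0.4333, 0.1947, 0.2898]
eef_rot: [0.256, -0.087, 0.962, 0.024]
contact_force: [0.8, -0.3, -0.2]
gripper_width: 0.0854
```

Request:
{"op": "jog_arm", "data": {
  "commands": "0 0 0 0 0 0 -1;0 0 0 0 0 0 -1"
}}

```text
t: 12.7
ee_pos: [0.4358, 0.1917, 0.2907]
eef_rot: [0.256, -0.085, 0.963, 0.023]
contact_force: [0.5, 0.7, 0.8]
gripper_width: 0.0853
```

Run:
```python
from h import *
goto([.4343,.1939,.2471],axes(10.3,30,100.3))
```

```text
shift cm [-0.15  0.22 -4.36] rot deg [ 0.02 -0.25  0.21]
```

Request:
{"op": "jog_arm", "data": {
  "commands": "-0.1 0.2 -2.2 0 -0.2 0.2 -1;-0.1 0.2 -4.4 0 -0.2 0.2 -1;-0.1 0.2 -4.4 0 -0.2 0.2 -1;-0.1 0.2 -4.4 0 -0.2 0.2 -1"
}}

```text
t: 13.1
ee_pos: [0.4354, 0.1929, 0.2474]
eef_rot: [0.257, -0.085, 0.962, 0.023]
contact_force: [1.0, 0.3, 0.3]
gripper_width: 0.0855
```

Run:
```python
from h import *
goto([.46379,.19928,.19518],axes(10.3,30,100.3))
W=cal("wrist"); im=imaging.grab_frame("wrist"); cv2.imwrite("pics/w10.png",im[:,:,::-1])
print(proj(W,[.4815,.2025,.164]))
```

```text
shift cm [ 2.84  0.64 -5.22] rot deg [ 0.01 -0.05  0.15]
[328.00234361 290.16085699]
```

View pics/w10.png

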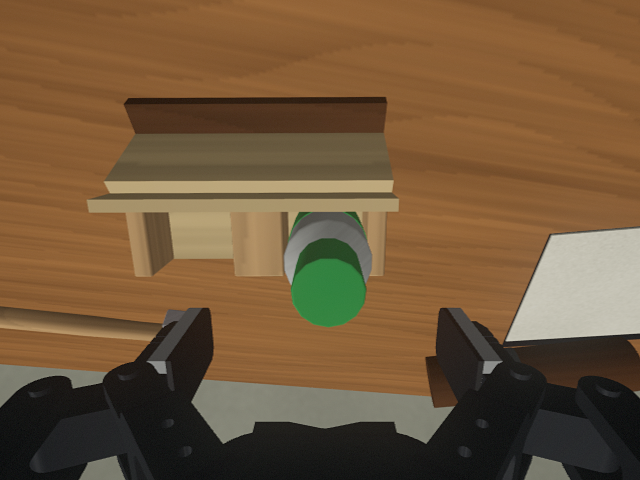

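The green disc is centred near (329,292) against a prediction of (328,290). Grasping.

Request:
{"op": "jog_arm", "data": {
  "commands": "1 0.2 -1.7 0 0 0.1 -1;2 0.4 -3.5 0 0 0.1 -1;2.9 0.6 -5.2 0 0 0.1 -1;2.9 0.6 -5.2 0 0 0.1 -1;2.9 0.6 -5.2 0 0 0.1 -1"
}}

```text
t: 13.65
ee_pos: [0.4642, 0.1995, 0.1959]
eef_rot: [0.258, -0.087, 0.962, 0.023]
contact_force: [-0.1, -0.3, 0.7]
gripper_width: 0.0851
```

Request:
{"op": "jog_arm", "data": {
  "commands": "0 0 0 0 0 0 1;0 0 0 0 0 0 1;0 0 0 0 0 0 1;0 0 0 0 0 0 1;0 0 0 0 0 0 1",
  "newtons": 60
}}

```text
t: 14.15
ee_pos: [0.4639, 0.1998, 0.1958]
eef_rot: [0.258, -0.087, 0.962, 0.023]
contact_force: [-9.0, -1.8, 10.2]
gripper_width: 0.0344
```

Request:
{"op": "jog_arm", "data": {
  "commands": "-1 -0.2 1.7 0 0 0 1;-2 -0.4 3.5 0 0 0 1;-3 -0.5 5.2 0 0 0 1;-4 -0.7 6.9 0 0 0 1;-4 -0.7 6.9 0 0 0 1"
}}

```text
t: 14.65
ee_pos: [0.4236, 0.1928, 0.2661]
eef_rot: [0.259, -0.087, 0.962, 0.024]
contact_force: [0.7, -0.1, -3.3]
gripper_width: 0.0347
```

Run:
```python
from h import *
im=imaging.grab_frame("wrist"); cv2.imwrite("pics/w11.png",im[:,:,::-1])
goto([.445,.16,.385],axes(10.3,0,100.3))
```

```text
shift cm [ 2.12 -3.27 12.04] rot deg [-5.41 29.59 -0.05]
```

View pics/w11.png

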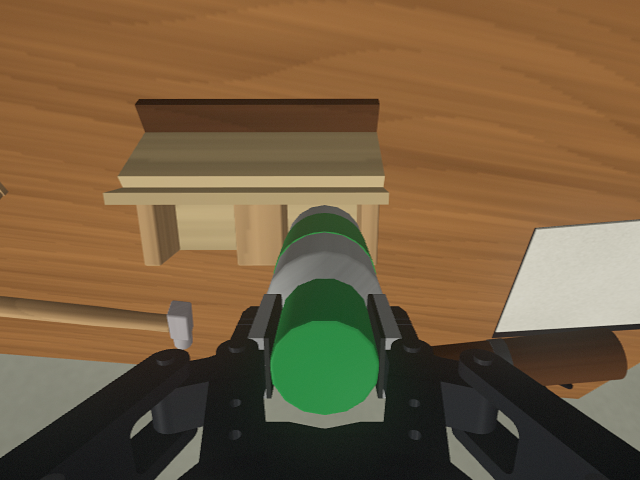

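The green can is held straight, just like the red one. Lifting and turning it upright.

Request:
{"op": "jog_arm", "data": {
  "commands": "-1 0 4 -1.3 7.3 0 1;-1 0 8 -2.7 15 0 1;-1 0 12 -4 22 0 1;0 -2 12 -5.4 29.6 0 1;0 -2 12 -5.4 29.6 0 1"
}}

```text
t: 15.2
ee_pos: [0.4265, 0.1716, 0.3826]
eef_rot: [-0.005, -0.089, 0.996, -0.001]
contact_force: [1.2, 0.8, -3.3]
gripper_width: 0.0347
```

Run:
```python
from h import *
goto([.507,-.1505,.385],axes(10.3,0,59.5))
```

```text
shift cm [  8.05 -32.21   0.24] rot deg [ -0.08  -0.57 -40.75]
```

Request:
{"op": "jog_arm", "data": {
  "commands": "1.1 -4.6 0.2 0 -0.1 -5.8 1;2.3 -9.2 0.2 0 -0.2 -11.6 1;3.4 -13.8 0.2 0 -0.3 -17.5 1;4.6 -18.4 0.2 0 -0.4 -23.3 1;5.7 -23 0.2 0 -0.5 -29.1 1"
}}

```text
t: 15.7
ee_pos: [0.4812, -0.0593, 0.3843]
eef_rot: [0.003, 0.165, 0.986, -0.0]
contact_force: [1.8, 0.3, -1.8]
gripper_width: 0.0344
```

Request:
{"op": "jog_arm", "data": {
  "commands": "0 0 0 0 0 0 1;0 0 0 0 0 0 1"
}}

```text
t: 15.9
ee_pos: [0.4811, -0.0583, 0.3841]
eef_rot: [0.003, 0.164, 0.986, -0.0]
contact_force: [0.1, 0.7, -2.7]
gripper_width: 0.0342
```

Run:
```python
from h import *
goto([.507,-.1505,.385],axes(10.3,0,59.5))
```

```text
shift cm [ 2.59 -9.22  0.09] rot deg [  0.09   0.29 -11.62]
```

Request:
{"op": "jog_arm", "data": {
  "commands": "1.3 -4.6 0.1 0.1 0.3 -5.8 1;2.6 -9.2 0.1 0.1 0.3 -11.6 1;2.6 -9.2 0.1 0.1 0.3 -11.6 1;2.6 -9.2 0.1 0.1 0.3 -11.6 1;2.6 -9.2 0.1 0.1 0.3 -11.6 1"
}}

```text
t: 16.4
ee_pos: [0.5069, -0.148, 0.3866]
eef_rot: [0.001, 0.261, 0.965, 0.0]
contact_force: [-0.2, 0.6, -2.7]
gripper_width: 0.0344
```

Run:
```python
from h import *
goto([.507,-.1505,.26],axes(10.3,0,59.5))
im=imaging.grab_frame("scene"); cv2.imwrite("pics/s12.png",cv2.resize(im[100:290,240:430,::-1],None,fx=3,fy=3))
im=imaging.grab_frame("wrist"); cv2.imwrite("pics/w12.png",im[:,:,::-1])
```

```text
shift cm [ 1.000e-02 -2.500e-01 -1.266e+01] rot deg [ 0.01  0.06 -0.27]
```

View pics/s12.png

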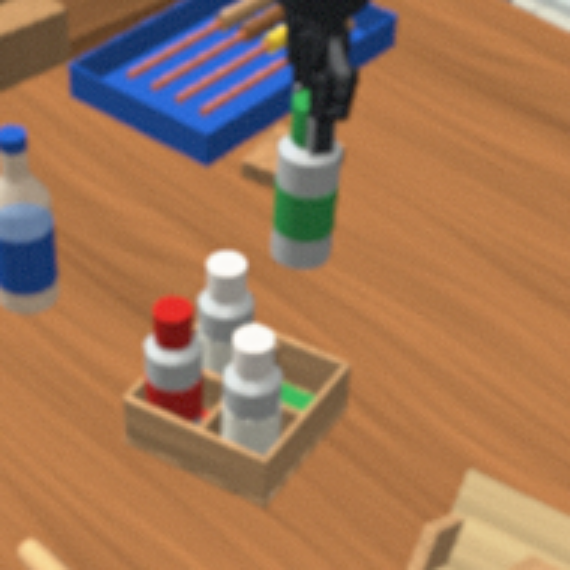

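View pics/w12.png

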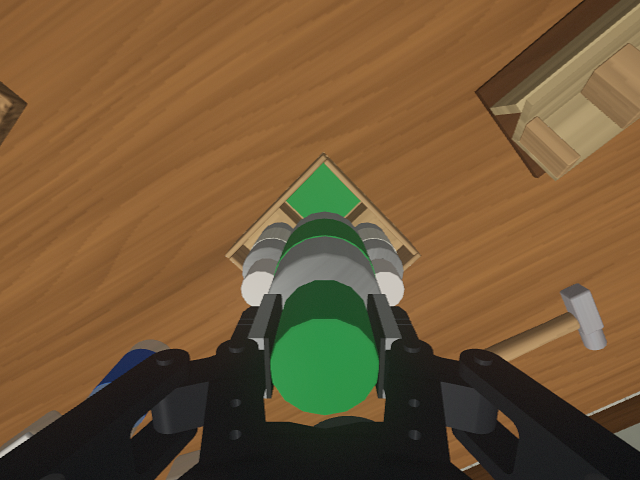

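Both views show the green can upright and centred on the pad axis. Descending.

Request:
{"op": "jog_arm", "data": {
  "commands": "0 -0.2 -3.5 0 0 -0.3 1;0 -0.2 -7 0 0 -0.3 1;0 -0.2 -10.5 0 0 -0.3 1;0 -0.2 -12.5 0 0 -0.3 1;0 -0.2 -12.5 0 0 -0.3 1"
}}

```text
t: 17.0
ee_pos: [0.506, -0.1501, 0.2595]
eef_rot: [-0.001, 0.264, 0.965, 0.0]
contact_force: [0.0, 0.1, -1.6]
gripper_width: 0.0342
```

Run:
```python
from h import *
goto([.507,-.1505,.196],axes(10.3,0,59.5))
im=imaging.grab_frame("scene"); cv2.imwrite("pics/s13.png",cv2.resize(im[140:290,240:430,::-1],None,fx=4,fy=4))
im=imaging.grab_frame("wrist"); cv2.imwrite("pics/w13.png",im[:,:,::-1])
```

```text
shift cm [ 0.1  -0.04 -6.35] rot deg [-0.07 -0.14  0.07]
```

View pics/s13.png

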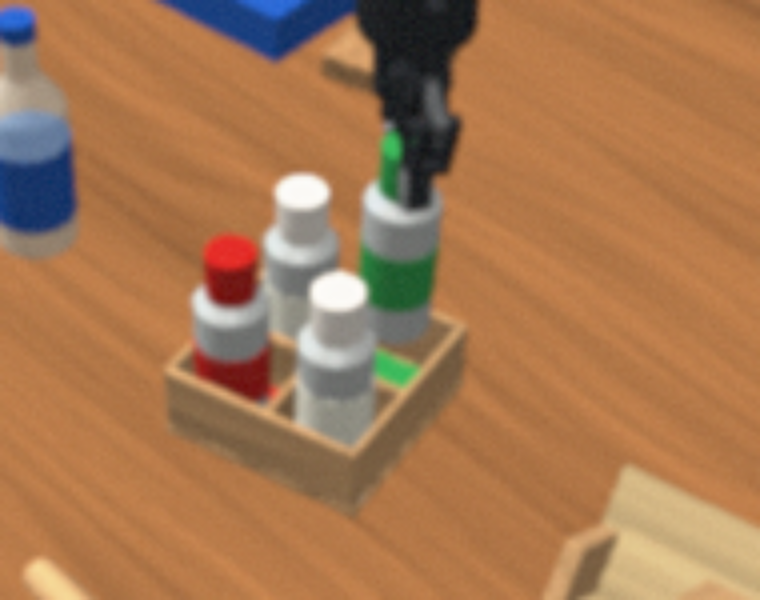

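View pics/w13.png

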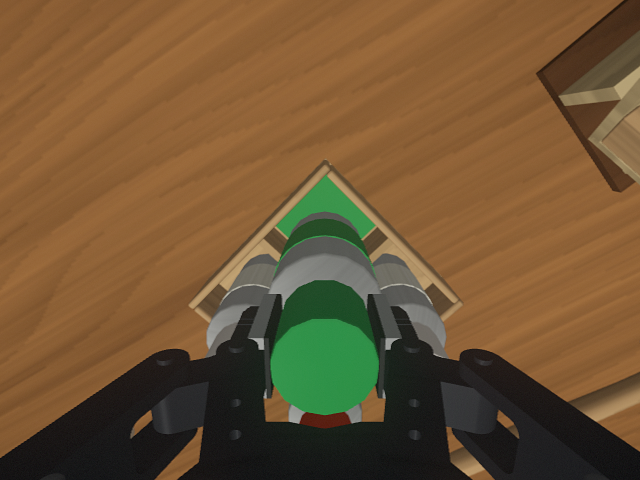

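Request:
{"op": "jog_arm", "data": {
  "commands": "0.1 0 -1.5 0 0 0 1;0.1 0 -3 0 0 0 1;0.1 0 -4.5 0 0 0 1;0.1 0 -6 0 -0.1 0 1;0.1 0 -6.2 0 -0.1 0 1"
}}

```text
t: 17.6
ee_pos: [0.5079, -0.1511, 0.2001]
eef_rot: [0.001, 0.264, 0.964, 0.0]
contact_force: [0.2, 0.6, -2.2]
gripper_width: 0.0348
```

Request:
{"op": "jog_arm", "data": {
  "commands": "0 0 -0.2 0 0 0 1;0 0 -0.2 0 0 0 1;0 0 -0.2 0 0 0 1"
}}

```text
t: 17.9
ee_pos: [0.5082, -0.1514, 0.1989]
eef_rot: [0.002, 0.264, 0.964, -0.0]
contact_force: [-0.2, -0.5, -2.4]
gripper_width: 0.0348
```

Request:
{"op": "jog_arm", "data": {
  "commands": "0 0 -0.1 0 0 0 1;0 0 -0.2 0 0 0 1;0 0 -0.2 0 0 0 1"
}}

```text
t: 18.2
ee_pos: [0.5078, -0.1513, 0.1958]
eef_rot: [0.001, 0.264, 0.964, 0.0]
contact_force: [0.2, -0.4, -2.2]
gripper_width: 0.0343
```

Request:
{"op": "jog_arm", "data": {
  "commands": "0 0 -0.1 0 0 0 1;0 0 -0.2 0 0 0 1;0 0 -0.2 0 0 0 1"
}}

```text
t: 18.5
ee_pos: [0.5078, -0.1513, 0.1937]
eef_rot: [0.001, 0.264, 0.964, 0.0]
contact_force: [0.1, 0.6, -2.3]
gripper_width: 0.0346
```

Request:
{"op": "jog_arm", "data": {
  "commands": "0 0 -0.1 0 0 0 1;0 0 -0.2 0 0 0 1;0 0 -0.2 0 0 0 1"
}}

```text
t: 18.8
ee_pos: [0.5079, -0.1514, 0.1918]
eef_rot: [0.001, 0.264, 0.964, 0.0]
contact_force: [0.8, 0.2, -1.7]
gripper_width: 0.0347
```

Request:
{"op": "jog_arm", "data": {
  "commands": "0 0 -0.1 0 0 0 1;0 0 -0.1 0 0 0 1;0 0 -0.1 0 0 0 1"
}}

```text
t: 19.1
ee_pos: [0.5082, -0.1515, 0.1916]
eef_rot: [0.002, 0.264, 0.964, -0.0]
contact_force: [0.6, 0.0, 6.6]
gripper_width: 0.0347
```

Request:
{"op": "jog_arm", "data": {
  "commands": "0 0 -0.1 0 0 0 1;0 0 -0.1 0 0 0 1;0 0 -0.1 0 0 0 1"
}}

```text
t: 19.4
ee_pos: [0.5085, -0.1517, 0.1915]
eef_rot: [0.003, 0.264, 0.964, -0.0]
contact_force: [-0.5, -0.6, 15.0]
gripper_width: 0.0344
```

Floor contact at the same height as the red can. Releasing.

Request:
{"op": "jog_arm", "data": {
  "commands": "0 0 0.2 0 0 0 1;0 0 0.2 0 0 0 0;0 0 0.2 0 0 0 -0.2;0 0 0.2 0 0 0 -0.2;0 0 0.2 0 0 0 -0.2"
}}

```text
t: 19.9
ee_pos: [0.5078, -0.1513, 0.1917]
eef_rot: [0.001, 0.264, 0.964, 0.0]
contact_force: [-0.1, -0.5, -0.4]
gripper_width: 0.0514
```

Request:
{"op": "jog_arm", "data": {
  "commands": "0 0 1.5 0 0 0 -0.2;0 0 3.5 0 0 0 -0.2;0 0 6 0 0 0 -0.2;0 0 10 0 0 0 -0.2;0 0 14 0 0 0 -0.2"
}}

```text
t: 20.4
ee_pos: [0.5075, -0.1512, 0.333]
eef_rot: [0.001, 0.264, 0.964, 0.0]
contact_force: [0.6, -0.4, -0.7]
gripper_width: 0.0512
```

Request:
{"op": "jog_arm", "data": {
  "commands": "-5 4 5 0 0 0 -0.2;-10 7 5 0 0 0 -0.2;-15 10 5 0 0 0 -0.2;-15 14 5 0 0 0 -0.2;-15 18 5 0 0 0 -0.2"
}}

```text
t: 20.9
ee_pos: [0.3576, 0.0191, 0.3824]
eef_rot: [0.002, 0.266, 0.964, 0.0]
contact_force: [2.4, -0.3, 1.1]
gripper_width: 0.0515
```

Request:
{"op": "jog_arm", "data": {
  "commands": "0 5 0 0 0 0 -0.2;0 10 0 0 0 0 -0.2;0 15 0 0 0 0 -0.2;0 15 0 0 0 0 -0.2;0 15 0 0 0 0 -0.2"
}}

```text
t: 21.4
ee_pos: [0.3594, 0.1698, 0.3815]
eef_rot: [0.001, 0.263, 0.965, -0.0]
contact_force: [0.3, -0.3, 0.1]
gripper_width: 0.0511
```

Run:
```python
from h import *
im=imaging.grab_frame("scene"); cv2.imwrite("pics/s14.png",im[:,:,::-1]);cv2.imwrite("pics/s14z.png",cv2.resize(im[170:270,260:380,::-1],None,fx=6,fy=6,interpolation=cv2.INTER_CUBIC))
im=imaging.grab_frame("top"); cv2.imwrite("pics/t14.png",im[:,:,::-1]);cv2.imwrite("pics/t14z.png",cv2.resize(im[235:340,310:430,::-1],None,fx=5.5,fy=5.5,interpolation=cv2.INTER_CUBIC))
```

```text
(no output)
```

View pics/s14z.png

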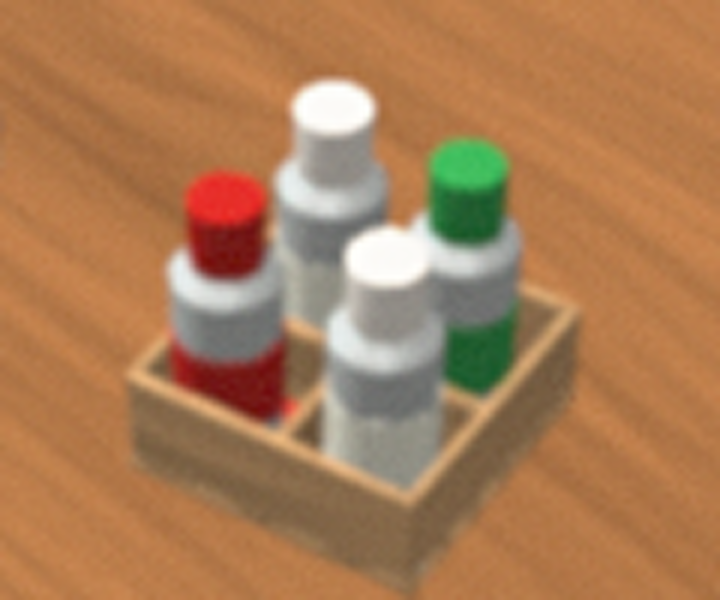

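View pics/t14z.png

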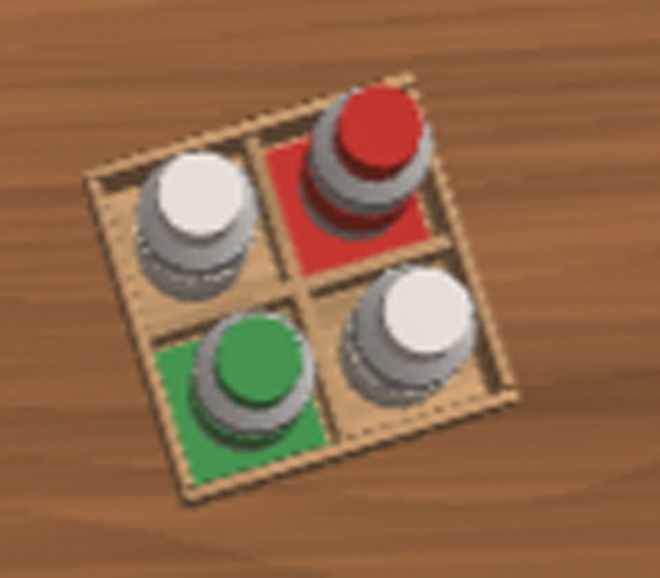

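View pics/t14.png

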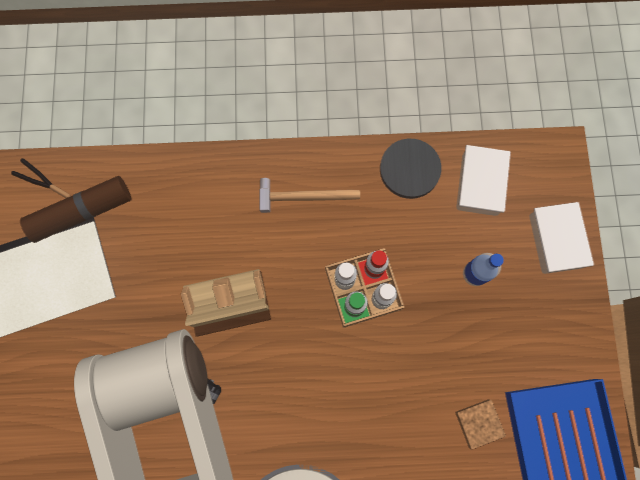

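Run:
```python
from h import *
np.set_printoptions(precision=4,suppress=True)
T=cal("top");S=cal("scene")
t={"red":(380,128),"green":(260,361),"wa":(200,195),"wb":(427,310)}
s={"red":(226,203),"green":(468,166),"wa":(334,108),"wb":(388,257)}
cells={"red":(.601,-.2056),"green":(.5108,-.1524),"wa":(.5826,-.1341),"wb":(.5291,-.2239)}
for k in t:
    a=np.array(t[k])/5.5+[310,235];b=np.array(s[k])/6+[260,170]
    X,r=tri(T,a,S,b); P=onplane(T,a,.156)
    print(k,"tri",X,r,"plane",P[:2],"off mm",1000*(P[:2]-cells[k]),1000*(X[:2]-cells[k]))
```

```text
red tri [ 0.6055 -0.2109  0.1496] 0.0017754394742757957 plane [ 0.6049 -0.2109] off mm [ 3.9442 -5.333 ] [ 4.5244 -5.2582]
green tri [ 0.5105 -0.1556  0.1512] 0.0013711459310285774 plane [ 0.5104 -0.1559] off mm [-0.3977 -3.5285] [-0.3012 -3.2397]
wa tri [ 0.5801 -0.145   0.2234] 0.03314250558499518 plane [ 0.5801 -0.1348] off mm [-2.5142 -0.7419] [ -2.5422 -10.912 ]
wb tri [ 0.5255 -0.2172  0.073 ] 0.04243346283197926 plane [ 0.5283 -0.2255] off mm [-0.7895 -1.6074] [-3.5563  6.6518]
```

Run:
```python
from cell import ctrl,readout
s=readout.read_state();print(s['t'],s['contact_force'])
print(ctrl.sign_off())
```

```text
21.5 [ 0.29377632 -0.92828104  0.41738849]
the job is handed in; nothing more can be done
None
```

I drew both canisters out of the rack along their axes and turned them upright. Each was lowered into the cell of its own colour until the force rose at the crate floor (13 N for red, 15 N for green), then released. I handed the job in at 21.5 s of the 59 s allowed; no verdict is reported.

What the last checks showed:
- **Position:** In the final top and scene views the red canister is about 7 mm from its cell centre and the green about 3.5 mm, against the 18 mm limit. I had biased the green placement by 4 mm because the red landed off-centre towards the crate's outer corner; I did not find out why.
- **Height:** Both tools stopped at the same height, which puts the undersides on the floor. The triangulated cap tops came out at about 0.150 m against 0.156 m expected, a miss I put down to the cameras and did not chase.
- **Uprightness:** All four canisters look upright in the pictures, but I judged that by eye rather than measuring the angle.
- **Bystanders:** From the top view the white canisters are about 3 mm or less from their cell centres. The hammer and bottle look unmoved, and the arm is well clear of everything.
- **Failed check:** The two-view positions of the white canisters came out inconsistent (33 to 42 mm between the rays). I had most likely swapped the two in the scene view, so I relied on the top view alone for them.

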